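Crate up the washed gearbox parts

ROBOT

A 6-joint arm with a two-finger parallel gripper is mounted at the origin on the work surface. World frame = base frame: x ahead of the robot, y to its left, z up, the work surface at z = 0. Lengths are in m, angles in degrees, forces in N, time in s.
With the tool pointing down it reaches from about 0.4 to 0.825 m from the base axis. Payload 7 kg.
Tool frame: the origin (TCP) lies on the centre line of the jaws, within the pads' length; the fingertips stand r.tip_reach ahead of it and the grasp point (between the pads) is the TCP (r.tip_reach is the distance from the TCP to the fingertips, in m); z points along the fingers, y is the line along which they close (so a half turn about z gives the same grasp; the last joint's range is limited). The gripper opens to 88 mm and grips with 3 to 60 N. Pads are 19 mm wide; open, the fingers measure 130 mm over their backs; the gripper's body (78 mm by 193 mm) begins 47 mm behind the grasp point.
Start: joints at [-52.821, 20.546, 0.682, 0, -70.136, -16.507], TCP at [0.238, -0.632, 0.246] pointing down, gripper open.
Joint ranges: [-176.03, 176.03], [-82.01, 121.73], [-58.28, 71.71], [-173.87, 95.51], [-174.79, -0.11], [-173.66, 173.66]. Speed limits (degrees/s): [136.94, 136.94, 172.46, 180, 180, 180].

INTERFACE

Orientations are given as [roll, pitch, yaw] about the fixed x, y, z axes, in that order (R = Rz(yaw) Ry(pitch) Rx(roll)).
In Python, from plant import sensors, cams, r gives the robot as it stands.
- The arm moves only by the tool drive_tool, never from a script. Its argument "rows" is a list of rows, each an object of numbers: "fingers": the gripper's target within -1 to 1 (fully open at 1, half-way at 0, shut at -1); "x", "y", "z": the shift along the tool's x, y, z in m; "spin": the turn about the tool's z in rad. A call has 1 to 10 rows; each row is the pose to reach, as a shift and turn from the pose commanded when the call began, along the tool's axes at that moment; what a row does not reach only later rows make up. A row lasts 1/8 s, in which the tool goes at most 62.5 mm and 10.7 degrees, less where a joint would pass 70% of its speed; a pose out of reach is approached as far as the arm can. A call with a gripper value outside its range is refused whole. The fingers move at their own pace and stop on an object; "newtons" is the grip in N (left out, the last holds). Time passes only in rows, so rows that repeat a pose let the fingers close. It gives the time, the measured TCP pose, the force, the opening and the grip force at its end, in the units of the state.
- sensors.get_state(): the state, without advancing time (a new reading comes with each control period).
- cams.capture(name): name is "side" or "top"; returns a dict with "pixels" (400x640x3 uint8, red, green, blue), "intrinsics" (3x3 intrinsics, pixels), "k1" (the pictures are not rectified: a ray, as slopes to the right and down, at radius r is drawn at 1 + k1 r^2 times it, then the intrinsics apply), "eye" and "orientation" of the camera in the world. Camera axes: x right, y up, looking along -z (the intrinsics and any distortion apply to the point x, -y, -z); pixel columns grow to the right and rows downward; lengths in m; the calibration is good to about 2 mm. A picture is of the moment at which its call begins. There is no depth.
- r.close_job(): hands the job in; it is judged then, once.
The state is a dict: "time_s": time; "joints": joint angles; "qd": joint speeds; "joint_torque": joint torques, N m; "tcp_pos": TCP position; "eef_rot": TCP orientation; "contact_force": force on the tool from outside, world axes, zero at the start; "moment": the same for the moment, N m; "gripper_width": finger opening in m; "gripper_force": force on a finger pad.
Only numpy, scipy, OpenCV 4.12 (cv2) and the standard library are available. Lean on these libraries where they do the work, as an engineer would, in place of code of your own. Each camera call takes 0.05 s, during which the arm holds its last target. There are 200 camera calls.

TASK

The two square metal parts cups were left upside down to drain after washing: turn each one mouth-up and stand it in the plastic crate, one towards each end, and put every gear from the bench in the crate as well, down on its floor rather than on top of other things. Share the weight out as you go so that the light crate stays level and where it is across its narrow timber block, and do not disturb the grease tin, hammer or wrench.

Things in the scene. Friction and masses are not known exactly. Their poses are not given: they have to be found in the camera images.
- block: fixed timber block on the bench, 200 mm (x) by 130 mm (y), 35 mm high; origin: centre of its underside, z up; the crate lies across it
- crate: light loose open plastic crate, grey, 220 mm (x) by 340 mm (y) outside, 50 mm high, walls and floor 5 mm thick, no dividers, about 0.5 kg; origin: centre of its underside, z up, y along its length. It rests freely on the timber block, centred, and overhangs it by about 105 mm at each end (+y and -y), so it can tip if two gears lie close to one end with nothing at the other; one gear at one end does not tip it
- cup_a: square open-topped parts cup of bare sheet metal with a thin dark line pressed round it near the mouth, 62 x 62 mm outside, 80 mm tall, walls and bottom 3 mm thick, straight sides, about 0.15 kg; at the start it stands mouth-down. Origin: centre of the outside of its closed bottom; its z axis points from the closed bottom towards the open mouth (so straight down at the start), x and y are square to its flat sides
- cup_b: square open-topped parts cup of bare sheet metal with a thin dark line pressed round it near the mouth, 62 x 62 mm outside, 80 mm tall, walls and bottom 3 mm thick, straight sides, about 0.15 kg; at the start it stands mouth-down. Origin: centre of the outside of its closed bottom; its z axis points from the closed bottom towards the open mouth (so straight down at the start), x and y are square to its flat sides
- gear_1: steel gear, about 0.4 kg, at the start lying flat on the bench hub-up if present (None if absent; two to four gears are present): toothed disc 64 mm across and 18 mm thick, with a plain round hub 34 mm across rising a further 26 mm from the middle of its top face (44 mm in all). Origin: centre of the disc's underside; z axis points from there through the hub
- gear_2: steel gear, about 0.4 kg, at the start lying flat on the bench hub-up if present (None if absent; two to four gears are present): toothed disc 64 mm across and 18 mm thick, with a plain round hub 34 mm across rising a further 26 mm from the middle of its top face (44 mm in all). Origin: centre of the disc's underside; z axis points from there through the hub
- gear_3: steel gear, about 0.4 kg, at the start lying flat on the bench hub-up if present (None if absent; two to four gears are present): toothed disc 64 mm across and 18 mm thick, with a plain round hub 34 mm across rising a further 26 mm from the middle of its top face (44 mm in all). Origin: centre of the disc's underside; z axis points from there through the hub
- gear_4: steel gear, about 0.4 kg, at the start lying flat on the bench hub-up if present (None if absent; two to four gears are present): toothed disc 64 mm across and 18 mm thick, with a plain round hub 34 mm across rising a further 26 mm from the middle of its top face (44 mm in all). Origin: centre of the disc's underside; z axis points from there through the hub
- grease_tin: bystander: low round grease tin, 84 mm across, 55 mm tall, standing beyond the work; origin: centre of its underside
- hammer: bystander: hammer 260 mm long lying beyond the work; origin on its underside, x along the handle
- wrench: bystander: wrench 200 mm long lying beyond the work; origin on its underside, x along its length
There are look-alikes about, which are no part of the job. Of the things shaped like the block, the dark wooden one is meant.

How it is judged:
By the outcome, as a careful person would: the job done as asked, in the order asked, and still so for the second after the job is handed in, with the robot touching nothing.
Of gear_1, gear_2, gear_3, gear_4 only 2 to 4 are there at a start; the rules pass over those that are not, and their reading is None.
At some moment in a run one of gear_1, gear_2, gear_3, gear_4 may be knocked a few centimetres aside while the robot is not near it.
Once in a run the grip may slacken for a moment while it holds something.
It also fails if it takes over 210 s, if anything falls off the work surface, if the arm or the gripper's body presses on something with over 40 N, if the wrist force passes 120 N, or if a joint passes its speed limit or range.

## Working session

There is one attempt and no reset: what is moved stays moved. The work goes in short steps, Python scripts to look and compute and a tool call to move; the robot and the scene stay as the last step left them, time stands still between calls to the robot, and variables do not carry over. Pictures are saved under pics/ and viewed, at most 14 in all, crops included, and the job is handed in when it is done.

Besides the shell and the picture viewer there is one more tool, called after "Emit:" as name(argument=value, ...), one argument or row to a line, values as JSON. drive_tool: Moves the arm, as the interface text tells. Its arguments: {"type":"object","properties":{"rows":{"type":"array"},"newtons":{"type":"number"}},"required":["rows"]}

```bash
ls; mkdir -p pics; cat > h.py <<'E'
import numpy as np, cv2
from plant import sensors, cams, r
from scipy.spatial.transform import Rotation as R
def snap(n,f):
    c=cams.capture(n); cv2.imwrite('pics/'+f,c['pixels'][:,:,::-1]); np.save('pics/'+f[:-4]+'.npy',c,allow_pickle=True); return c
def rot(c):
    o=np.array(c['orientation'],float)
    return o if o.shape==(3,3) else R.from_euler('xyz',o,degrees=True).as_matrix()
def ray(c,u,v):
    K=np.array(c['intrinsics']); p=np.array([(u-K[0,2])/K[0,0],(v-K[1,2])/K[1,1]])
    s=p.copy()
    for _ in range(20): s=p/(1+c['k1']*(s@s))
    return rot(c)@np.array([s[0],-s[1],-1])
def onz(c,u,v,z):
    d=ray(c,u,v); e=np.array(c['eye']); return e+d*(z-e[2])/d[2]
def proj(c,P):
    q=rot(c).T@(np.array(P)-np.array(c['eye'])); s=np.array([q[0],-q[1]])/-q[2]
    s=s*(1+c['k1']*(s@s)); K=np.array(c['intrinsics']); return K[0,0]*s[0]+K[0,2],K[1,1]*s[1]+K[1,2]
E
python3 - <<'E'
from h import *
for n in('side','top'):
    c=snap(n,n+'0.png'); print(n,c['eye'],c['orientation'],c['intrinsics'],c['k1'])
print(sensors.get_state(), r.tip_reach)
E
```

```text
pics
side [-0.15293406  0.76862473  1.03683333] [ 4.86547502e+01 -2.47785986e-02 -1.43634235e+02] [[493.03110123   0.         314.8392274 ]
 [  0.         493.03110123 205.07832356]
 [  0.           0.           1.        ]] 0.03190106770351678
top [ 0.25922716 -0.09961102  1.32633954] [ 12.05298389  -0.32610558 -95.61082278] [[427.19009342   0.         328.54170047]
 [  0.         427.19009342 198.33147109]
 [  0.           0.           1.        ]] -0.11327811875927954
{'time_s': 0.1, 'joints': array([-5.28223720e+01,  2.05896231e+01,  6.39354848e-01, -1.67307597e-02,
       -7.01365334e+01, -1.65053124e+01]), 'qd': array([-0.04928641,  0.02908657, -0.0002299 , -0.01979269,  0.04804151,
       -0.0448431 ]), 'joint_torque': array([-1.47921295e-03, -5.84165668e+01,  2.93751812e+01,  7.01554075e+00,
        1.01598114e-02, -3.16669775e-05]), 'tcp_pos': array([ 0.23810142, -0.63117661,  0.24469617]), 'eef_rot': array([ 1.79912306e+02, -9.58224546e-03, -1.59333374e+02]), 'contact_force': array([-0.4755944 , -0.16102615, -0.60762435]), 'moment': array([ 0.05557097, -0.01589765,  0.00077456]), 'gripper_force': 0.0, 'gripper_width': 0.08812105658157926} 0.019
```

View pics/top0.png

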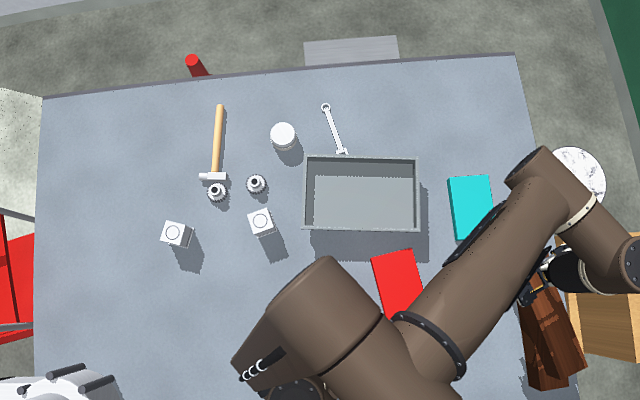

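View pics/side0.png

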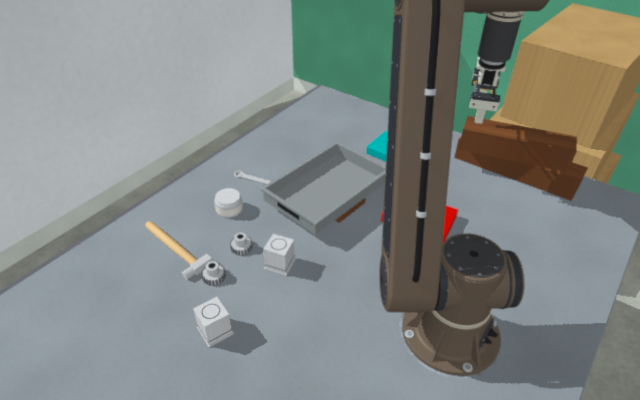

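The top view shows cup tops at about (176,233) and (261,221), and gears at (217,191) and (256,183). The crate spans about (305-419, 156-231), with the hammer, tin and wrench above it. The arm hides the lower right. Next I'll measure from both views.

```bash
python3 - <<'E'
from h import *
t=np.load('pics/top0.npy',allow_pickle=True).item(); s=np.load('pics/side0.npy',allow_pickle=True).item()
for n,u,v,z in [('cupL',173,231,.08),('cupR',260,220,.08),('gL',216,187,.044),('gR',255,181,.044)]: print(n,onz(t,u,v,z).round(3))
for n,u,v,z in [('cupL',212,312,.08),('cupR',279,244,.08),('gL',212,266,.044),('gR',240,236,.044)]: print('s',n,onz(s,u,v,z).round(3))
for u,v in[(305,156),(418,158),(419,230),(303,230)]: print('crate',onz(t,u,v,.085).round(3))
for u,v in[(347,147),(386,177),(264,186),(316,221)]: print('crate s',onz(s,u,v,.085).round(3))
a=cv2.resize(t['pixels'][165:280,150:290][:,:,::-1],None,fx=5,fy=5,interpolation=cv2.INTER_CUBIC)
cv2.imwrite('pics/z0.png',a)
b=cv2.resize(s['pixels'][225:350,180:310][:,:,::-1],None,fx=4.6,fy=4.6,interpolation=cv2.INTER_CUBIC)
cv2.imwrite('pics/z1.png',b)
E
```

```text
cupL [0.469 0.338 0.08 ]
cupR [0.478 0.076 0.08 ]
gL [0.601 0.211 0.044]
gR [0.608 0.088 0.044]
s cupL [0.46  0.343 0.08 ]
s cupR [0.475 0.078 0.08 ]
s gL [0.591 0.221 0.044]
s gR [0.608 0.093 0.044]
crate [ 0.66  -0.074  0.085]
crate [ 0.621 -0.417  0.085]
crate [ 0.402 -0.388  0.085]
crate [ 0.435 -0.049  0.085]
crate s [ 0.577 -0.406  0.085]
crate s [ 0.388 -0.341  0.085]
crate s [ 0.665 -0.082  0.085]
crate s [ 0.445 -0.05   0.085]
```

View pics/z0.png

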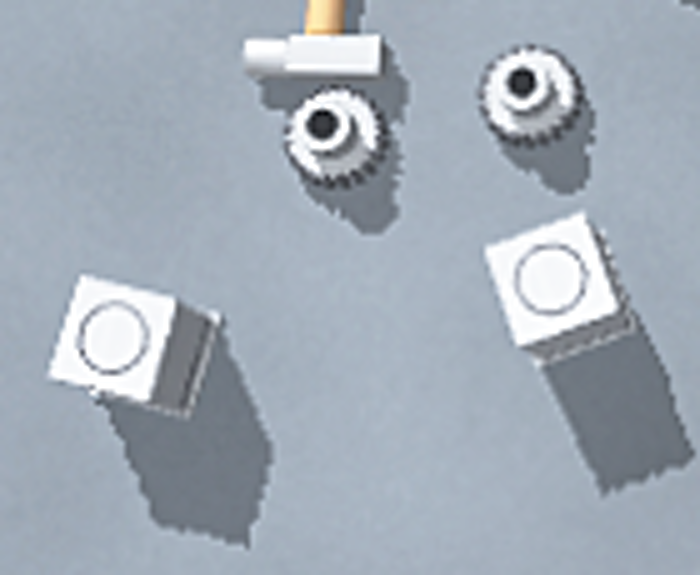

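View pics/z1.png

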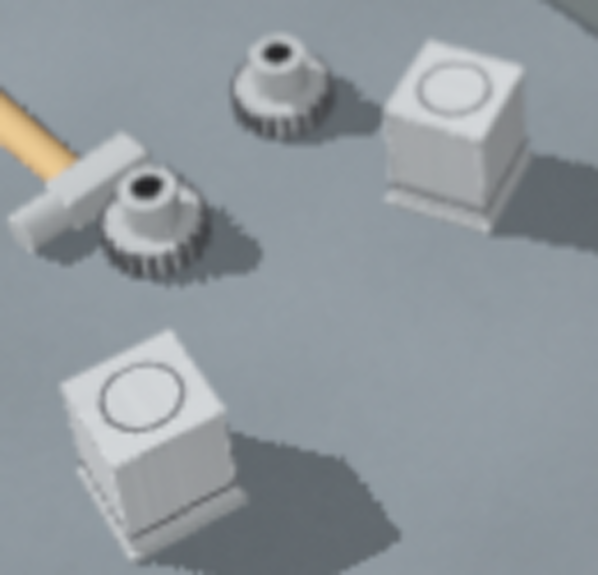

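The zoomed crops put the cup top corners at z0 pixels (82,275)…(50,378) for the left cup and (485,250)…(522,348) for the right. Both cups are mouth-down, with the dark line near the bench, and the left gear nearly touches the hammer head. Next come the cup yaws and the crate pose.

```bash
cat >> h.py <<'E'
def go(x,y,z,yaw=None,st=None):
    """shift in tool axes + spin (rad) from measured pose; yaw mod 180 nearest"""
    st=st or sensors.get_state(); M=R.from_euler('xyz',st['eef_rot'],degrees=True).as_matrix()
    d=M.T@(np.array([x,y,z])-st['tcp_pos'])
    y0=st['eef_rot'][2]; sp=0
    if yaw is not None: dy=(yaw-y0+90)%180-90; sp=-np.radians(dy)
    print('shift',d.round(4),'spin',round(float(sp),4),'yaw0',round(float(y0),2),'j6',st['joints'][5].round(1))
E
python3 - <<'E'
from h import *
t=np.load('pics/top0.npy',allow_pickle=True).item(); s=np.load('pics/side0.npy',allow_pickle=True).item()
def f(c,pts,z,sc,o):
    P=np.array([onz(c,u/sc+o[0],v/sc+o[1],z)[:2] for u,v in pts]); e=np.roll(P,-1,0)-P
    print(P.mean(0).round(4),np.linalg.norm(e,axis=1).round(3),np.degrees(np.arctan2(e[:,1],e[:,0])).round(1)%90)
f(t,[(82,275),(176,298),(155,403),(50,378)],.08,5,(149.6,164.6))
f(t,[(485,250),(583,212),(620,305),(522,348)],.08,5,(149.6,164.6))
f(s,[(168,332),(227,408),(120,468),(60,385)],.08,4.6,(179.6,224.6))
f(s,[(430,40),(524,68),(487,140),(385,110)],.08,4.6,(179.6,224.6))
# crate rim
for c,n,(x0,y0,x1,y1) in((t,'t',(290,140,435,262)),(s,'s',(255,140,390,235))):
    im=c['pixels'][y0:y1,x0:x1].astype(int); sat=im.max(2)-im.min(2)
    m=(sat<14).astype(np.uint8)*255; m=cv2.morphologyEx(m,cv2.MORPH_OPEN,np.ones((3,3)))
    cs=max(cv2.findContours(m,0,2)[0],key=cv2.contourArea); h=cv2.approxPolyDP(cv2.convexHull(cs),4,True)[:,0]
    print(n,(h+[x0,y0]).tolist(),[onz(c,a+x0,b+y0,.085)[:2].round(3).tolist() for a,b in h])
st=sensors.get_state()
go(.477,.077,.25,20)
E
```

```text
[0.4654 0.3389] [0.06  0.063 0.067 0.064] [71.4 76.5 72.1 70.7]
[0.4768 0.0753] [0.062 0.061 0.063 0.063] [16.2 17.2 18.6 16.8]
[0.4647 0.3421] [0.061 0.06  0.064 0.061] [74.  73.  74.2 70.3]
[0.4757 0.0779] [0.062 0.061 0.065 0.062] [14.  17.9 14.9 15.1]
t [[307, 157], [414, 160], [416, 227], [301, 223]] [[0.656, -0.08], [0.616, -0.404], [0.411, -0.381], [0.456, -0.045]]
s [[255, 176], [335, 141], [389, 146], [389, 234], [313, 234], [265, 201]] [[0.721, -0.102], [0.63, -0.411], [0.466, -0.495], [0.254, -0.127], [0.421, -0.003], [0.617, -0.03]]
shift [-0.4735  0.5783 -0.0045] spin 0.0116 yaw0 -159.33 j6 -16.5
```

Estimates: cup R is at (0.476, 0.0765) with yaw 16.5, and cup L at (0.465, 0.340) with yaw 73. I'll move above cup R first, which also clears the view of the right side.

Emit:
drive_tool(
  rows=[
    {"fingers":1,"x":-0.047,"y":0.058,"z":0,"spin":-0.15},
    {"fingers":1,"x":-0.094,"y":0.116,"z":0,"spin":-0.3},
    {"fingers":1,"x":-0.142,"y":0.173,"z":0,"spin":-0.45},
    {"fingers":1,"x":-0.189,"y":0.231,"z":0,"spin":-0.6},
    {"fingers":1,"x":-0.236,"y":0.289,"z":0,"spin":-0.75},
    {"fingers":1,"x":-0.283,"y":0.347,"z":0,"spin":-0.9},
    {"fingers":1,"x":-0.331,"y":0.405,"z":0,"spin":-1.05},
    {"fingers":1,"x":-0.378,"y":0.462,"z":0,"spin":-1.2},
    {"fingers":1,"x":-0.425,"y":0.52,"z":0,"spin":-1.35},
    {"fingers":1,"x":-0.472,"y":0.578,"z":0,"spin":-1.498},
  ],
)

```text
time_s: 1.35
tcp_pos: [0.4374, -0.037, 0.2458]
eef_rot: [-180.0, 0.0, -73.2]
contact_force: [1.7, -1.1, 0.4]
gripper_width: 0.0874
gripper_force: 0.0
```

```bash
python3 - <<'E'
from h import *
snap('top','top1.png'); s=snap('side','side1.png')
cv2.imwrite('pics/b1.png',np.vstack([cv2.imread('pics/top1.png')[100:400],cv2.imread('pics/side1.png')[100:400]]))
go(.476,.0765,.12,-73.5); go(.476,.0765,.065,-73.5)
E
```

```text
shift [-0.0952 -0.0679  0.1257] spin 0.0097 yaw0 -72.95 j6 -4.3
shift [-0.0952 -0.0679  0.1807] spin 0.0097 yaw0 -72.95 j6 -4.3
```

View pics/b1.png

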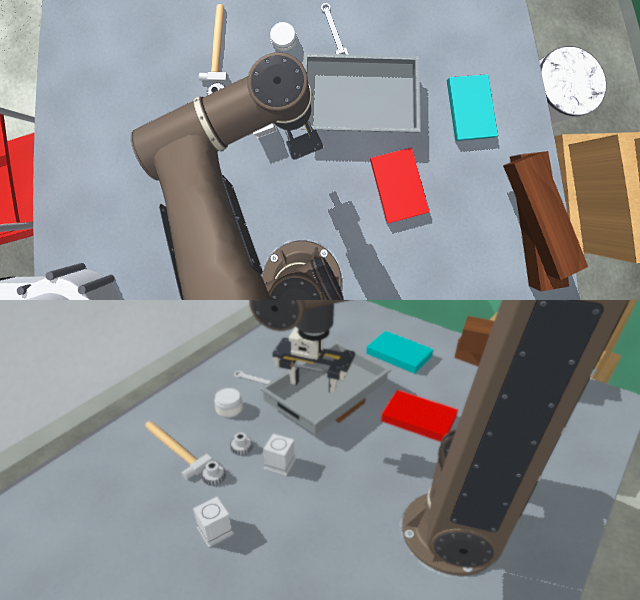

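The right side holds only the red, cyan and dark wood look-alikes, so there are just two gears. Next I'll move over cup R.

Emit:
drive_tool(
  rows=[
    {"fingers":1,"x":-0.048,"y":-0.034,"z":0.03,"spin":0.005},
    {"fingers":1,"x":-0.095,"y":-0.068,"z":0.06,"spin":0.01},
    {"fingers":1,"x":-0.095,"y":-0.068,"z":0.11,"spin":0.01},
    {"fingers":1,"x":-0.095,"y":-0.068,"z":0.15,"spin":0.01},
    {"fingers":1,"x":-0.095,"y":-0.068,"z":0.181,"spin":0.01},
    {"fingers":1,"x":-0.095,"y":-0.068,"z":0.181,"spin":0.01},
  ],
)

```text
time_s: 2.2
tcp_pos: [0.4739, 0.07, 0.0626]
eef_rot: [179.7, -0.1, -74.1]
contact_force: [-0.2, 0.3, 0.6]
gripper_width: 0.0879
gripper_force: 0.0
```

Emit:
drive_tool(
  rows=[
    {"fingers":-1,"x":0,"y":0,"z":0,"spin":0},
    {"fingers":-1,"x":0,"y":0,"z":0,"spin":0},
    {"fingers":-1,"x":0,"y":0,"z":0,"spin":0},
    {"fingers":-1,"x":0,"y":0,"z":0,"spin":0},
    {"fingers":-1,"x":0,"y":0,"z":0,"spin":0},
    {"fingers":-1,"x":0,"y":0,"z":0,"spin":0},
  ],
  newtons=8,
)

```text
time_s: 2.95
tcp_pos: [0.4767, 0.0718, 0.0658]
eef_rot: [-179.8, 0.0, -74.0]
contact_force: [0.5, -0.2, 7.3]
gripper_width: 0.0622
gripper_force: 8.0
```

Emit:
drive_tool(
  rows=[
    {"fingers":-1,"x":-0.006,"y":0,"z":-0.001,"spin":0},
    {"fingers":-1,"x":-0.012,"y":0,"z":-0.0035,"spin":0},
    {"fingers":-1,"x":-0.018,"y":0,"z":-0.005,"spin":0},
    {"fingers":-1,"x":-0.024,"y":0,"z":-0.0065,"spin":0},
    {"fingers":-1,"x":-0.031,"y":0,"z":-0.0072,"spin":0},
    {"fingers":-1,"x":-0.037,"y":0,"z":-0.0075,"spin":0},
    {"fingers":-1,"x":-0.037,"y":0,"z":-0.0075,"spin":0},
  ],
)

```text
time_s: 3.82
tcp_pos: [0.4654, 0.1073, 0.0721]
eef_rot: [-180.0, -0.0, -74.0]
contact_force: [-0.1, -0.8, -2.7]
gripper_width: 0.0619
gripper_force: 8.0
```

```bash
python3 - <<'E'
from h import *
c=snap('side','side2.png'); st=sensors.get_state(); print(st['tcp_pos'],st['contact_force'],st['moment'],st['gripper_width'])
cv2.imwrite('pics/s2.png',cv2.resize(c['pixels'][190:290,200:360][:,:,::-1],None,fx=5,fy=5))
E
```

```text
[0.46535392 0.10704683 0.07201453] [-0.09358028 -0.35579037 -1.91100822] [-0.02286879  0.11553798  0.00394679] 0.06204415108635309
```

View pics/s2.png

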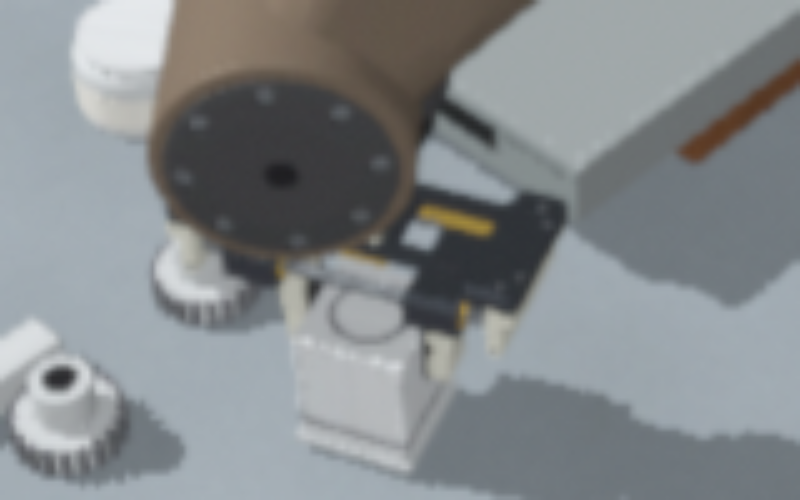

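The cup was lifted and slid rather than tipping. I'll set it back down, regrip with the pads nearer the tipping edge, and press it lightly onto the bench while moving.

Emit:
drive_tool(
  rows=[
    {"fingers":-1,"x":0,"y":0,"z":0.004,"spin":0},
    {"fingers":-1,"x":0,"y":0,"z":0.0075,"spin":0},
    {"fingers":1,"x":0,"y":0,"z":0.0075,"spin":0},
    {"fingers":1,"x":0,"y":0,"z":0.0075,"spin":0},
    {"fingers":1,"x":-0.0145,"y":0,"z":0.0075,"spin":0},
    {"fingers":1,"x":-0.0145,"y":0,"z":0.0075,"spin":0},
    {"fingers":-1,"x":-0.0145,"y":0,"z":0.0075,"spin":0},
    {"fingers":-1,"x":-0.0145,"y":0,"z":0.0075,"spin":0},
    {"fingers":-1,"x":-0.0145,"y":0,"z":0.0075,"spin":0},
    {"fingers":-1,"x":-0.0145,"y":0,"z":0.0075,"spin":0},
  ],
  newtons=4,
)

```text
time_s: 5.12
tcp_pos: [0.4615, 0.1207, 0.0646]
eef_rot: [-180.0, 0.0, -74.1]
contact_force: [0.2, -0.1, -0.2]
gripper_width: 0.0623
gripper_force: 4.0
```

Emit:
drive_tool(
  rows=[
    {"fingers":-1,"x":0,"y":0,"z":0.002,"spin":0},
    {"fingers":-1,"x":0,"y":0,"z":0.003,"spin":0},
    {"fingers":-1,"x":-0.006,"y":0,"z":0.002,"spin":0},
    {"fingers":-1,"x":-0.012,"y":0,"z":0.0,"spin":0},
    {"fingers":-1,"x":-0.018,"y":0,"z":-0.001,"spin":0},
    {"fingers":-1,"x":-0.0234,"y":0,"z":-0.001,"spin":0},
    {"fingers":-1,"x":-0.03,"y":0,"z":-0.0005,"spin":0},
    {"fingers":-1,"x":-0.035,"y":0,"z":0.0005,"spin":0},
    {"fingers":-1,"x":-0.041,"y":0,"z":0.002,"spin":0},
  ],
)

```text
time_s: 6.25
tcp_pos: [0.4501, 0.1606, 0.0624]
eef_rot: [180.0, 0.0, -74.1]
contact_force: [-0.3, -0.6, -1.3]
gripper_width: 0.0621
gripper_force: 4.0
```

```bash
python3 - <<'E'
from h import *
c=snap('side','side3.png'); st=sensors.get_state(); print(st['tcp_pos'],st['contact_force'],st['moment'],st['gripper_width'])
cv2.imwrite('pics/s3.png',cv2.resize(c['pixels'][190:290,200:360][:,:,::-1],None,fx=5,fy=5))
E
```

```text
[0.45008429 0.16102434 0.06230965] [-0.64436289  0.96946422 -2.27480832] [0.21264168 0.12308219 0.00075317] 0.062160509820953364
```

View pics/s3.png

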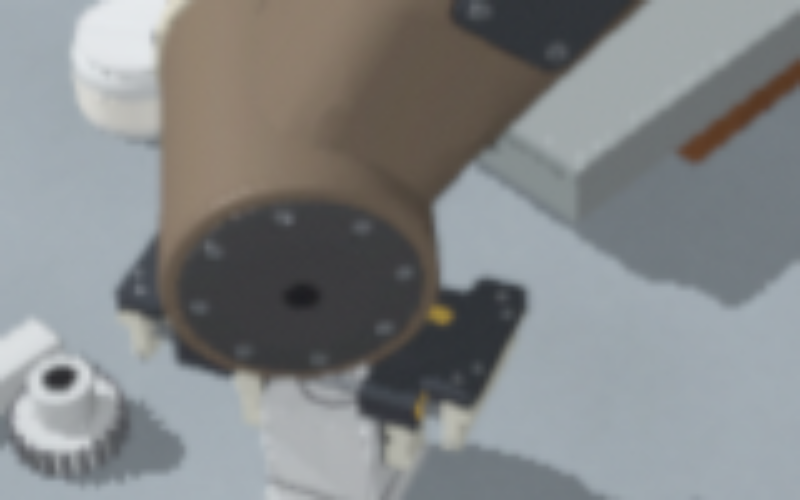

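The force reading shows the cup was hanging in the grip rather than pressed down. This time I'll grip further towards the tipping side and keep moving down throughout.

Emit:
drive_tool(
  rows=[
    {"fingers":1,"x":0,"y":0,"z":0.0,"spin":0},
    {"fingers":1,"x":0,"y":0,"z":0.0,"spin":0},
    {"fingers":1,"x":-0.011,"y":0,"z":-0.005,"spin":0},
    {"fingers":1,"x":-0.011,"y":0,"z":-0.005,"spin":0},
    {"fingers":-1,"x":-0.011,"y":0,"z":-0.005,"spin":0},
    {"fingers":-1,"x":-0.011,"y":0,"z":-0.005,"spin":0},
    {"fingers":-1,"x":-0.011,"y":0,"z":-0.005,"spin":0},
    {"fingers":-1,"x":-0.011,"y":0,"z":-0.005,"spin":0},
    {"fingers":-1,"x":-0.011,"y":0,"z":-0.002,"spin":0},
    {"fingers":-1,"x":-0.011,"y":0,"z":-0.001,"spin":0},
  ],
  newtons=6,
)

```text
time_s: 7.55
tcp_pos: [0.4472, 0.1707, 0.064]
eef_rot: [180.0, -0.0, -74.1]
contact_force: [-1.7, -0.7, 8.1]
gripper_width: 0.062
gripper_force: 6.0
```

Emit:
drive_tool(
  rows=[
    {"fingers":-1,"x":-0.006,"y":0,"z":0.001,"spin":0},
    {"fingers":-1,"x":-0.012,"y":0,"z":0.0015,"spin":0},
    {"fingers":-1,"x":-0.018,"y":0,"z":0.002,"spin":0},
    {"fingers":-1,"x":-0.023,"y":0,"z":0.003,"spin":0},
    {"fingers":-1,"x":-0.029,"y":0,"z":0.005,"spin":0},
    {"fingers":-1,"x":-0.034,"y":0,"z":0.007,"spin":0},
    {"fingers":-1,"x":-0.034,"y":0,"z":0.007,"spin":0},
  ],
)

```text
time_s: 8.43
tcp_pos: [0.4378, 0.2042, 0.0563]
eef_rot: [-180.0, 0.0, -74.0]
contact_force: [-1.4, 1.1, 0.3]
gripper_width: 0.0618
gripper_force: 6.0
```

```bash
python3 - <<'E'
from h import *
c=snap('side','side4.png'); st=sensors.get_state(); print(st['tcp_pos'],st['contact_force'],st['moment'],st['gripper_width'])
cv2.imwrite('pics/s4.png',cv2.resize(c['pixels'][230:330,190:350][:,:,::-1],None,fx=5,fy=5))
E
```

```text
[0.43781634 0.2040125  0.05635464] [ 0.23338341  0.29425515 -0.49831819] [ 0.29131303  0.16189237 -0.01517063] 0.06177473469691333
```

View pics/s4.png

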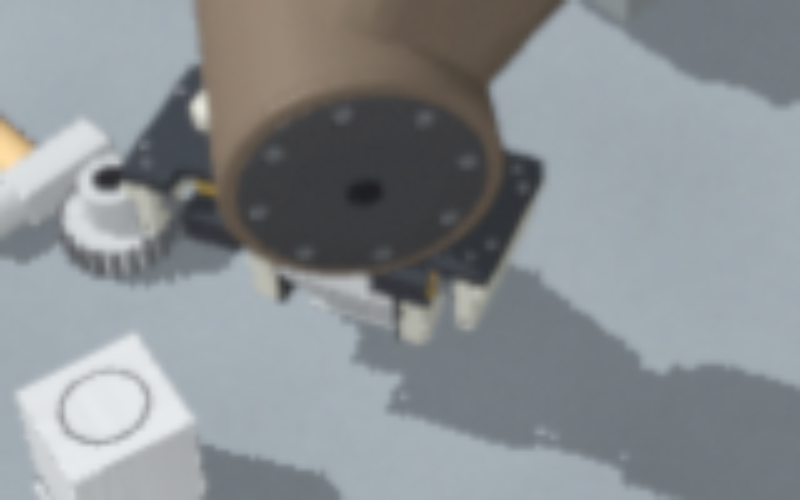

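It has tilted this time. I'll carry it on round, then release it so it lies down.

Emit:
drive_tool(
  rows=[
    {"fingers":-1,"x":-0.005,"y":0,"z":0.003,"spin":0},
    {"fingers":-1,"x":-0.01,"y":0,"z":0.006,"spin":0},
    {"fingers":-1,"x":-0.015,"y":0,"z":0.009,"spin":0},
    {"fingers":-1,"x":-0.02,"y":0,"z":0.013,"spin":0},
    {"fingers":-1,"x":-0.023,"y":0,"z":0.016,"spin":0},
    {"fingers":-1,"x":-0.023,"y":0,"z":0.016,"spin":0},
  ],
)

```text
time_s: 9.22
tcp_pos: [0.4314, 0.2258, 0.0402]
eef_rot: [180.0, -0.0, -74.1]
contact_force: [-0.1, -0.5, -1.2]
gripper_width: 0.0623
gripper_force: 6.0
```

Emit:
drive_tool(
  rows=[
    {"fingers":1,"x":0,"y":0,"z":0,"spin":0},
    {"fingers":1,"x":0,"y":0,"z":0,"spin":0},
    {"fingers":1,"x":0,"y":0,"z":0,"spin":0},
    {"fingers":1,"x":0,"y":0,"z":-0.05,"spin":0},
    {"fingers":1,"x":0,"y":0,"z":-0.1,"spin":0},
    {"fingers":1,"x":0.06,"y":0,"z":-0.15,"spin":0},
    {"fingers":1,"x":0.12,"y":0,"z":-0.15,"spin":0},
    {"fingers":1,"x":0.18,"y":0,"z":-0.15,"spin":0},
    {"fingers":1,"x":0.22,"y":0,"z":-0.15,"spin":0},
  ],
)

```text
time_s: 10.35
tcp_pos: [0.4921, 0.0119, 0.1911]
eef_rot: [-179.9, 0.0, -74.1]
contact_force: [1.4, -0.1, 0.2]
gripper_width: 0.0877
gripper_force: 0.0
```

```bash
python3 - <<'E'
from h import *
c=snap('side','side5.png'); t=snap('top','top5.png')
a=cv2.resize(c['pixels'][190:340,130:330][:,:,::-1],None,fx=3,fy=3,interpolation=2); b=cv2.resize(t['pixels'][160:310,100:300][:,:,::-1],None,fx=3,fy=3,interpolation=2)
cv2.imwrite('pics/s5.png',np.hstack([a,b])[:,:].copy()[:, :1200] if 0 else np.vstack([a[:300*1],b[:300]]))
cv2.imwrite('pics/s5.png',cv2.resize(np.hstack([a,b]),(800,300)))
cv2.imwrite('pics/s5a.png',np.vstack([a,b])[:,:])
E
```

```text
(no output)
```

View pics/s5.png

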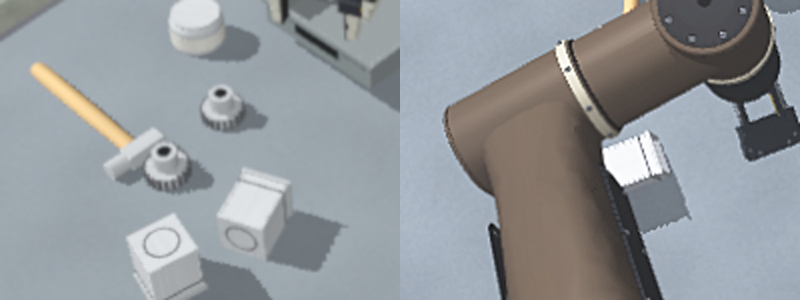

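The cup is lying with its closed, ringed end towards +y. In s5 its top face spans about (240,170), (292,183), (266,235) and (220,218). I'll work out the lying pose.

```bash
python3 - <<'E'
from h import *
c=np.load('pics/side5.npy',allow_pickle=True).item()
# refine: bright top face mask
P=np.array([onz(c,130+x/2,190+y/2,.062)[:2] for x,y in[(240,170),(292,183),(266,235),(220,218)]]); e=np.roll(P,-1,0)-P
print(P.round(4).tolist(),P.mean(0).round(4),np.linalg.norm(e,axis=1).round(3),np.degrees(np.arctan2(e[:,1],e[:,0])).round(1))
b=cv2.GaussianBlur(c['pixels'],(3,3),0).min(2); m=(b[260:330,230:285]>195).astype(np.uint8)
n,l,s,ct=cv2.connectedComponentsWithStats(m); 
for i in range(1,n):
    if s[i,4]>100: print(s[i],ct[i]+[230,260],onz(c,*(ct[i]+[230,260]),.062).round(4))
print(np.percentile(b[260:330,230:285],[50,70,80,90,97]))
# bench corners: closed-end bottom edge
for x,y in[(262,259),(217,247)]: print('bot',onz(c,130+x/2,190+y/2,.0).round(4))
go(*P.mean(0),.031,-74)
E
```

```text
[[0.4764, 0.1948], [0.4087, 0.1717], [0.3822, 0.2525], [0.4445, 0.2666]] [0.428  0.2214] [0.072 0.085 0.064 0.079] [-161.2  108.1   12.7  -66. ]
[  9  15  34  30 573] [255.68760908 289.85165794] [0.4324 0.2225 0.062 ]
[157. 160. 173. 216. 224.]
bot [0.3961 0.2506 0.    ]
bot [0.4542 0.2706 0.    ]
shift [-0.2205  0.0048  0.1595] spin -0.0057 yaw0 -74.32 j6 -8.5
```

Emit:
drive_tool(
  rows=[
    {"fingers":1,"x":-0.06,"y":0.001,"z":0,"spin":0},
    {"fingers":1,"x":-0.12,"y":0.002,"z":0,"spin":0},
    {"fingers":1,"x":-0.187,"y":0.002,"z":0.02,"spin":0},
    {"fingers":1,"x":-0.187,"y":0.002,"z":0.04,"spin":0},
    {"fingers":1,"x":-0.187,"y":0.002,"z":0.08,"spin":0},
    {"fingers":1,"x":-0.187,"y":0.002,"z":0.12,"spin":0},
    {"fingers":1,"x":-0.187,"y":0.002,"z":0.157,"spin":0},
    {"fingers":1,"x":-0.187,"y":0.002,"z":0.157,"spin":0},
  ],
)

```text
time_s: 11.45
tcp_pos: [0.437, 0.1921, 0.0316]
eef_rot: [179.7, -0.2, -74.1]
contact_force: [0.2, -0.5, 0.6]
gripper_width: 0.0875
gripper_force: 0.0
```

Emit:
drive_tool(
  rows=[
    {"fingers":-1,"x":0,"y":0,"z":0,"spin":0},
    {"fingers":-1,"x":0,"y":0,"z":0,"spin":0},
    {"fingers":-1,"x":0,"y":0,"z":0,"spin":0},
    {"fingers":-1,"x":0,"y":0,"z":0,"spin":0},
    {"fingers":-1,"x":0,"y":0,"z":0,"spin":0},
    {"fingers":-1,"x":0,"y":0,"z":-0.06,"spin":0},
    {"fingers":-1,"x":0,"y":0,"z":-0.12,"spin":0},
    {"fingers":-1,"x":0,"y":0,"z":-0.12,"spin":0},
    {"fingers":-1,"x":0,"y":0,"z":-0.12,"spin":0},
    {"fingers":-1,"x":0,"y":0,"z":-0.12,"spin":0},
  ],
  newtons=3,
)

```text
time_s: 12.7
tcp_pos: [0.4378, 0.1926, 0.152]
eef_rot: [179.8, -0.1, -74.1]
contact_force: [-0.3, -0.5, -1.9]
gripper_width: 0.0622
gripper_force: 3.0
```

```bash
python3 - <<'E'
from h import *
c=snap('side','side6.png'); st=sensors.get_state(); print(st['tcp_pos'],st['contact_force'],st['moment'],st['gripper_width'])
u,v=proj(c,st['tcp_pos']);print(u,v); u,v=int(u),int(v)
cv2.imwrite('pics/s6.png',cv2.resize(c['pixels'][v-60:v+90,u-90:u+110][:,:,::-1],None,fx=4,fy=4))
E
```

```text
[0.43791452 0.19262909 0.15205954] [ 0.67974297 -0.26254182 -1.54567309] [ 0.06951384  0.1114935  -0.00270232] 0.062184641267126986
259.28109222962684 257.2253043477404
```

View pics/s6.png

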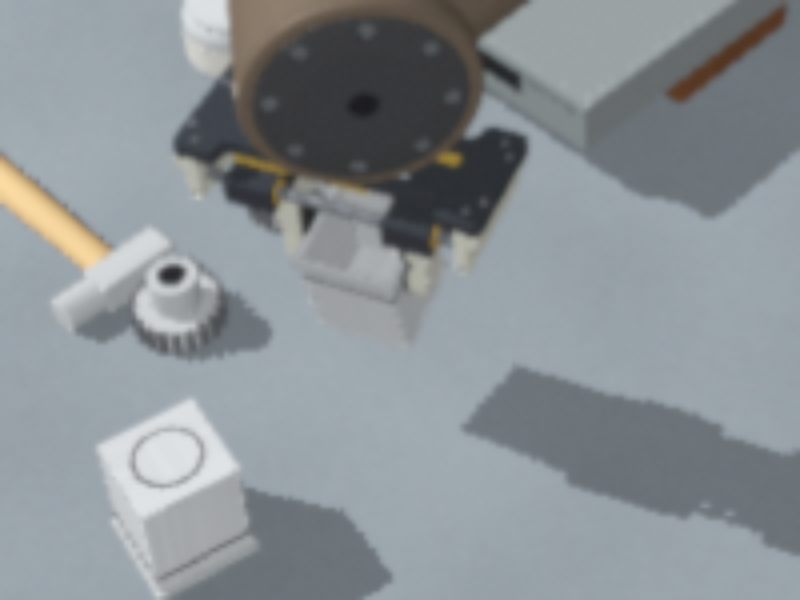

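It swung freely and now hangs mouth-up, with the open mouth at about (350,250) in s6. I'll firm the grip and carry it to the +y end of the crate.

Emit:
drive_tool(
  rows=[
    {"fingers":-1,"x":0,"y":0,"z":-0.02,"spin":0},
    {"fingers":-1,"x":0.02,"y":-0.001,"z":-0.045,"spin":0.02},
    {"fingers":-1,"x":0.06,"y":-0.004,"z":-0.045,"spin":0.07},
    {"fingers":-1,"x":0.105,"y":-0.006,"z":-0.045,"spin":0.13},
    {"fingers":-1,"x":0.15,"y":-0.009,"z":-0.045,"spin":0.19},
    {"fingers":-1,"x":0.195,"y":-0.012,"z":-0.045,"spin":0.25},
    {"fingers":-1,"x":0.24,"y":-0.015,"z":-0.045,"spin":0.3},
    {"fingers":-1,"x":0.28,"y":-0.017,"z":-0.045,"spin":0.35},
    {"fingers":-1,"x":0.305,"y":-0.019,"z":-0.045,"spin":0.38},
    {"fingers":-1,"x":0.318,"y":-0.0194,"z":-0.045,"spin":0.391},
  ],
  newtons=12,
)

```text
time_s: 14.0
tcp_pos: [0.5443, -0.1084, 0.1969]
eef_rot: [179.8, -0.0, -96.6]
contact_force: [-0.6, 0.1, -1.7]
gripper_width: 0.062
gripper_force: 12.0
```

Emit:
drive_tool(
  rows=[
    {"fingers":-1,"x":0,"y":0,"z":0,"spin":0},
    {"fingers":-1,"x":0,"y":0,"z":0,"spin":0},
    {"fingers":-1,"x":0,"y":0,"z":0,"spin":0},
  ],
)

```text
time_s: 14.38
tcp_pos: [0.5445, -0.1064, 0.1986]
eef_rot: [-180.0, 0.0, -96.4]
contact_force: [-0.4, 1.0, -2.2]
gripper_width: 0.0617
gripper_force: 12.0
```

```bash
python3 - <<'E'
from h import *
go(.5436,-.1078,.112,-96.5)
c=snap('side','side7.png'); t=snap('top','top7.png'); st=sensors.get_state(); print(st['tcp_pos'],st['gripper_width'])
a=cv2.resize(c['pixels'][130:260,240:400][:,:,::-1],(400,325),interpolation=2); b=cv2.resize(t['pixels'][130:260,280:440][:,:,::-1],(400,325),interpolation=2)
cv2.imwrite('pics/s7.png',np.hstack([a,b]))
E
```

```text
shift [0.0015 0.0007 0.0866] spin 0.0016 yaw0 -96.41 j6 -15.6
[ 0.54456708 -0.10648814  0.19871348] 0.061919096229509224
```

View pics/s7.png

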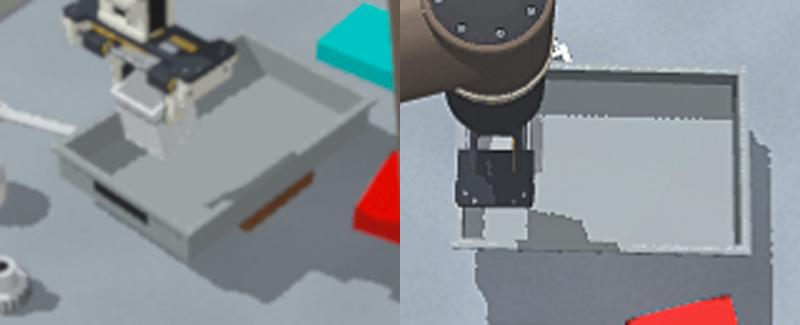

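The cup is mouth-up and clear over the left end of the crate. Next I'll lower it.

Emit:
drive_tool(
  rows=[
    {"fingers":-1,"x":0.003,"y":0,"z":0.03,"spin":0},
    {"fingers":-1,"x":0.005,"y":0.001,"z":0.06,"spin":0},
    {"fingers":-1,"x":0.005,"y":0.001,"z":0.075,"spin":0},
    {"fingers":-1,"x":0.005,"y":0.001,"z":0.081,"spin":0},
    {"fingers":-1,"x":0.005,"y":0.001,"z":0.083,"spin":0},
    {"fingers":-1,"x":0.005,"y":0.001,"z":0.083,"spin":0},
  ],
)

```text
time_s: 15.22
tcp_pos: [0.5436, -0.1119, 0.1163]
eef_rot: [-179.9, 0.0, -96.5]
contact_force: [-0.4, -0.8, -0.8]
gripper_width: 0.0618
gripper_force: 12.0
```

Emit:
drive_tool(
  rows=[
    {"fingers":-1,"x":0,"y":0,"z":0.001,"spin":0},
    {"fingers":-1,"x":0,"y":0,"z":0.002,"spin":0},
    {"fingers":-1,"x":0,"y":0,"z":0.003,"spin":0},
  ],
)

```text
time_s: 15.6
tcp_pos: [0.5435, -0.1119, 0.1132]
eef_rot: [-179.9, 0.0, -96.5]
contact_force: [-0.1, 0.5, 2.8]
gripper_width: 0.0619
gripper_force: 12.0
```

Emit:
drive_tool(
  rows=[
    {"fingers":-1,"x":0,"y":0,"z":0.001,"spin":0},
    {"fingers":-1,"x":0,"y":0,"z":0.002,"spin":0},
    {"fingers":-1,"x":0,"y":0,"z":0.002,"spin":0},
  ],
)

```text
time_s: 15.98
tcp_pos: [0.5435, -0.1119, 0.1107]
eef_rot: [-180.0, 0.0, -96.5]
contact_force: [1.5, 2.3, 1.9]
gripper_width: 0.0621
gripper_force: 12.0
```

Emit:
drive_tool(
  rows=[
    {"fingers":-1,"x":0,"y":0,"z":0,"spin":0},
    {"fingers":-1,"x":0,"y":0,"z":-0.001,"spin":0},
    {"fingers":1,"x":0,"y":0,"z":-0.001,"spin":0},
    {"fingers":1,"x":0,"y":0,"z":-0.001,"spin":0},
    {"fingers":1,"x":0,"y":0,"z":-0.001,"spin":0},
    {"fingers":1,"x":0,"y":0,"z":-0.02,"spin":0},
    {"fingers":1,"x":0,"y":0,"z":-0.06,"spin":0},
    {"fingers":1,"x":0,"y":0,"z":-0.11,"spin":0},
    {"fingers":1,"x":0,"y":0,"z":-0.11,"spin":0},
  ],
  newtons=3,
)

```text
time_s: 17.1
tcp_pos: [0.5452, -0.112, 0.2248]
eef_rot: [-179.6, 0.1, -96.4]
contact_force: [0.5, 0.1, -1.2]
gripper_width: 0.0877
gripper_force: 0.0
```

Emit:
drive_tool(
  rows=[
    {"fingers":1,"x":-0.055,"y":0.017,"z":0,"spin":0.02},
    {"fingers":1,"x":-0.11,"y":0.035,"z":0,"spin":0.05},
    {"fingers":1,"x":-0.165,"y":0.052,"z":0,"spin":0.07},
    {"fingers":1,"x":-0.22,"y":0.07,"z":0,"spin":0.1},
    {"fingers":1,"x":-0.27,"y":0.086,"z":0,"spin":0.12},
    {"fingers":1,"x":-0.32,"y":0.102,"z":0,"spin":0.14},
    {"fingers":1,"x":-0.37,"y":0.118,"z":0,"spin":0.16},
    {"fingers":1,"x":-0.42,"y":0.133,"z":0,"spin":0.183},
    {"fingers":1,"x":-0.42,"y":0.133,"z":0,"spin":0.183},
    {"fingers":1,"x":-0.42,"y":0.133,"z":0,"spin":0.183},
  ],
)

```text
time_s: 18.35
tcp_pos: [0.4578, 0.3201, 0.2197]
eef_rot: [180.0, -0.1, -106.9]
contact_force: [-0.6, 0.4, 0.0]
gripper_width: 0.0876
gripper_force: 0.0
```

```bash
python3 - <<'E'
from h import *
c=snap('side','side8.png'); t=snap('top','top8.png'); st=sensors.get_state(); print(st['tcp_pos'],st['eef_rot'],st['gripper_width'])
go(.459,.320,.067,-107)
# crate & gears numeric check: change since start in side view
for n,(u,v) in dict(gL=(.596,.216),gR=(.608,.09)).items():
    for q,w in((c,'side'),(t,'top')): print(n,w,np.round(proj(q,[u,v,.044])))
a=cv2.resize(c['pixels'][130:350,180:400][:,:,::-1],(400,400),interpolation=2); b=cv2.resize(t['pixels'][130:280,230:440][:,:,::-1],(400,286),interpolation=2)
b=cv2.copyMakeBorder(b,0,114,0,0,0)
cv2.imwrite('pics/s8.png',np.hstack([a,b]))
E
```

```text
[0.45820797 0.31937625 0.22019758] [ 1.79979797e+02 -4.18808458e-02 -1.06999040e+02] 0.0873057456050557
shift [-0.0009 -0.0006  0.1532] spin 0.0 yaw0 -107.0 j6 -72.0
gL side [212. 264.]
gL top [214. 189.]
gR side [241. 235.]
gR top [254. 181.]
```

View pics/s8.png

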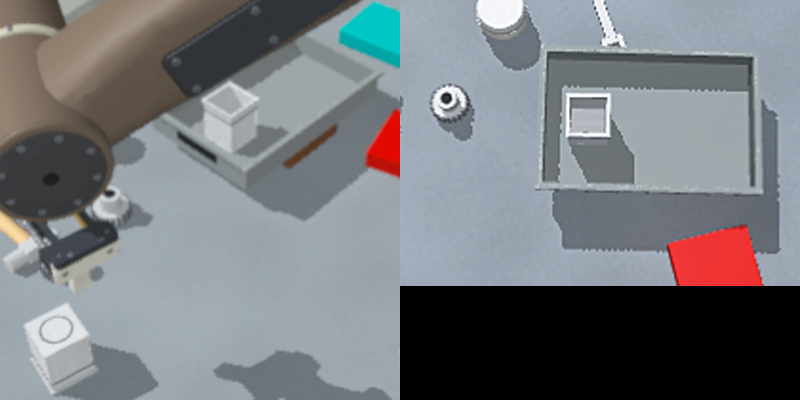

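Cup 1 stands mouth-up in the crate, seen at (588,115) in s8, and gear R hasn't moved. I'll repeat the same tipping recipe for cup L, with +x as the tipping direction.

Emit:
drive_tool(
  rows=[
    {"fingers":1,"x":0,"y":0,"z":0.05,"spin":0},
    {"fingers":1,"x":0,"y":0,"z":0.1,"spin":0},
    {"fingers":1,"x":-0.001,"y":-0.001,"z":0.14,"spin":0},
    {"fingers":1,"x":-0.001,"y":-0.001,"z":0.153,"spin":0},
    {"fingers":1,"x":-0.001,"y":-0.001,"z":0.153,"spin":0},
    {"fingers":-1,"x":-0.001,"y":-0.001,"z":0.153,"spin":0},
    {"fingers":-1,"x":-0.001,"y":-0.001,"z":0.153,"spin":0},
    {"fingers":-1,"x":-0.001,"y":-0.001,"z":0.153,"spin":0},
    {"fingers":-1,"x":-0.001,"y":-0.001,"z":0.153,"spin":0},
    {"fingers":-1,"x":-0.001,"y":-0.001,"z":0.157,"spin":0},
  ],
  newtons=6,
)

```text
time_s: 19.7
tcp_pos: [0.4599, 0.3218, 0.0648]
eef_rot: [-180.0, 0.1, -106.9]
contact_force: [-2.9, 1.2, 8.8]
gripper_width: 0.0625
gripper_force: 6.0
```

Emit:
drive_tool(
  rows=[
    {"fingers":-1,"x":0.006,"y":0,"z":0.001,"spin":0},
    {"fingers":-1,"x":0.012,"y":0,"z":0.0015,"spin":0},
    {"fingers":-1,"x":0.018,"y":0,"z":0.002,"spin":0},
    {"fingers":-1,"x":0.023,"y":0,"z":0.003,"spin":0},
    {"fingers":-1,"x":0.029,"y":0,"z":0.005,"spin":0},
    {"fingers":-1,"x":0.034,"y":0,"z":0.007,"spin":0},
    {"fingers":-1,"x":0.034,"y":0,"z":0.007,"spin":0},
  ],
)

```text
time_s: 20.58
tcp_pos: [0.4491, 0.2874, 0.0561]
eef_rot: [180.0, -0.1, -107.0]
contact_force: [1.1, -1.3, 2.5]
gripper_width: 0.062
gripper_force: 6.0
```

```bash
python3 - <<'E'
from h import *
c=snap('side','side9.png'); st=sensors.get_state(); print(st['tcp_pos'],st['contact_force'],st['gripper_width'])
u,v=map(int,proj(c,[.448,.284,.03])); print(u,v)
g=c['pixels'].min(2)
# coarse ascii map near cup (step 2)
for y in range(v-24,v+34,3): print(y,' '.join('%3d'%g[y,x] for x in range(u-34,u+36,3)))
E
```

```text
[0.44907499 0.28749365 0.05614013] [ 1.2674649  -1.56883803  2.18959886] 0.061930310994173905
235 310
286 166 123 109  97  76  71  74  61  61  61  59  60  59  59  59  58  59  59  59  79  62  71 154 165
289 166 149 104  77  66  62  69  62  60  59  59  59  59  60  58  59  58  59  58  59  58  71 161 166
292 165 162  90  72  61  61  61  60  60  59  59  57  44  46  59  59  58  59  58  58  61  94 167 166
295 165 164  81  66  61  60  61  59  59  58  58  39  30  43  60  60  59  59  58  58  69 157 169 166
298 163 166  83  65  65  69  60  59  60  59  60  59  59  59  59  60  59  60  84  63  65 160 168 170
301 164 164 125  72  62  62  59  59  59  59  58  59  60  60  59  59  58  58  63  63  50 122 168 155
304 166 166 227  97  64  59  59  60  59  58  58  59  59  59  57  58  57  68  94  58  56 139 120 119
307 166 182 239 237 132  67  61  67  83  57  58  57  57  79  68  71  75  67  54 107 158 140 117 117
310 165 223 239 239 237 234 166  96  66  64  62  64  67  72  71  69  55  80 156 157 163 138 116 117
313 165 237 239 238 239 241 239 189 142  69  71  72  80  88  63  64 155 167 166 158 118 116 117 11
[... 301 characters left out ...]

325 176 204 237 193 239 220 175 173 172 172 172 192 160 118 115 115 114 116 115 116 115 116 116 115
328 166 201 224 229 234 178 175 169 167 150 128 115 114 116 114 115 114 114 115 116 116 116 117 117
331 166 165 217 236 169 118 138 166 169 170 169 135 115 115 116 115 116 115 116 116 115 115 115 116
334 166 166 175 207 181 172 157 150 152 153 138 118 115 116 115 115 115 116 115 116 116 116 116 114
337 166 164 164 197 158 162 126 116 114 115 116 113 114 114 115 117 114 116 115 115 116 117 116 115
340 164 164 164 163 164 163 163 116 115 115 114 114 113 114 115 116 117 116 116 116 115 115 116 114
343 163 163 162 163 163 164 164 155 115 113 113 114 114 115 117 116 115 115 115 116 115 115 116 114
```

The cup shows slanted faces, so it is tilting. I'll continue and release as before.

Emit:
drive_tool(
  rows=[
    {"fingers":-1,"x":0.005,"y":0,"z":0.003,"spin":0},
    {"fingers":-1,"x":0.01,"y":0,"z":0.006,"spin":0},
    {"fingers":-1,"x":0.015,"y":0,"z":0.009,"spin":0},
    {"fingers":-1,"x":0.02,"y":0,"z":0.013,"spin":0},
    {"fingers":-1,"x":0.023,"y":0,"z":0.016,"spin":0},
    {"fingers":-1,"x":0.023,"y":0,"z":0.016,"spin":0},
  ],
)

```text
time_s: 21.38
tcp_pos: [0.4423, 0.2658, 0.04]
eef_rot: [180.0, -0.1, -107.0]
contact_force: [0.0, 0.6, -1.1]
gripper_width: 0.0617
gripper_force: 6.0
```

Emit:
drive_tool(
  rows=[
    {"fingers":1,"x":0,"y":0,"z":0,"spin":0},
    {"fingers":1,"x":0,"y":0,"z":0,"spin":0},
    {"fingers":1,"x":0,"y":0,"z":0,"spin":0},
    {"fingers":1,"x":0,"y":0,"z":-0.05,"spin":0},
    {"fingers":1,"x":0,"y":0,"z":-0.1,"spin":0},
    {"fingers":1,"x":0.06,"y":0,"z":-0.15,"spin":0},
    {"fingers":1,"x":0.12,"y":0,"z":-0.15,"spin":0},
    {"fingers":1,"x":0.18,"y":0,"z":-0.15,"spin":0},
    {"fingers":1,"x":0.22,"y":0,"z":-0.15,"spin":0},
  ],
)

```text
time_s: 22.5
tcp_pos: [0.3776, 0.0542, 0.1909]
eef_rot: [-180.0, 0.1, -107.0]
contact_force: [1.5, 0.8, -0.3]
gripper_width: 0.0876
gripper_force: 0.0
```

```bash
python3 - <<'E'
from h import *
c=snap('side','side10.png'); t=snap('top','top10.png'); st=sensors.get_state(); print(st['tcp_pos'],st['eef_rot'][2])
a=cv2.resize(c['pixels'][220:370,150:300][:,:,::-1],(600,600),interpolation=2)
cv2.imwrite('pics/s10.png',a)
E
```

```text
[0.37657336 0.05287319 0.19064562] -107.11397892388443
```

View pics/s10.png

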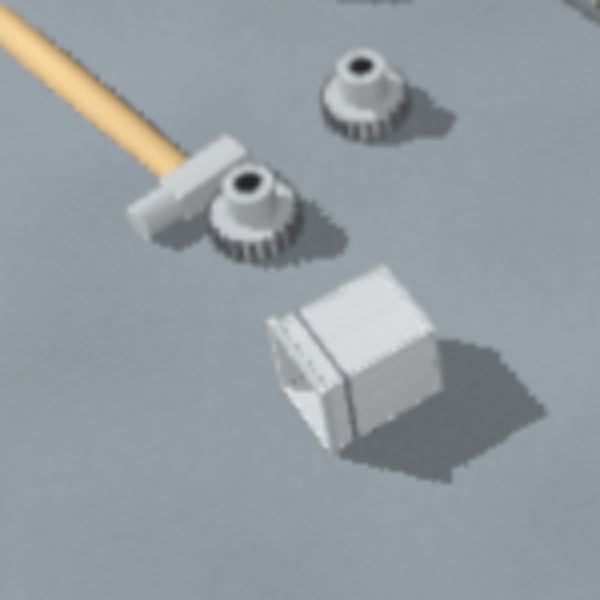

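The cup is lying with its mouth towards +y. Its top face corners in s10 are (270,320), (347,378), (435,328) and (385,266). I'll measure it.

```bash
python3 - <<'E'
from h import *
c=np.load('pics/side10.npy',allow_pickle=True).item()
P=np.array([onz(c,149.6+x/4,219.6+y/4,.062)[:2] for x,y in[(270,320),(345,380),(435,328),(385,266)]]); e=np.roll(P,-1,0)-P
m=P.mean(0); print(P.round(4).tolist(),m.round(4),np.linalg.norm(e,axis=1).round(3),np.degrees(np.arctan2(e[:,1],e[:,0])).round(1))
mouth=P[:2].mean(0); ax=(P[2:].mean(0)-mouth); ax/=np.linalg.norm(ax); print('ax',np.degrees(np.arctan2(ax[1],ax[0])),mouth)
yaw=np.degrees(np.arctan2(ax[1],ax[0])); g=m-ax*.031; print(g); go(g[0],g[1],.0325,yaw)
for n,x,y in(('gL',246,182),('gR',359,66)): print(n,onz(c,149.6+x/4,219.6+y/4,.044).round(4))
E
```

```text
[[0.4885, 0.3011], [0.4208, 0.3065], [0.403, 0.2459], [0.4603, 0.2281]] [0.4432 0.2704] [0.068 0.063 0.06  0.078] [ 175.4 -106.4  -17.2   68.9]
ax -109.01297225818816 [0.4546543  0.30376817]
[0.45325105 0.29969583]
shift [-0.2584 -0.0007  0.1583] spin 0.0331 yaw0 -107.11 j6 -55.3
gL [0.595  0.2199 0.044 ]
gR [0.6093 0.0946 0.044 ]
```

Emit:
drive_tool(
  rows=[
    {"fingers":1,"x":-0.06,"y":0,"z":0,"spin":0},
    {"fingers":1,"x":-0.12,"y":0,"z":0,"spin":0},
    {"fingers":1,"x":-0.18,"y":0,"z":0,"spin":0},
    {"fingers":1,"x":-0.24,"y":-0.001,"z":0.02,"spin":0.006},
    {"fingers":1,"x":-0.26,"y":-0.001,"z":0.05,"spin":0.006},
    {"fingers":1,"x":-0.26,"y":-0.001,"z":0.09,"spin":0.006},
    {"fingers":1,"x":-0.26,"y":-0.001,"z":0.13,"spin":0.006},
    {"fingers":1,"x":-0.26,"y":-0.001,"z":0.158,"spin":0.006},
    {"fingers":1,"x":-0.26,"y":-0.001,"z":0.158,"spin":0.006},
  ],
)

```text
time_s: 23.72
tcp_pos: [0.4545, 0.3036, 0.0305]
eef_rot: [179.9, -0.3, -107.3]
contact_force: [0.6, 0.1, 1.1]
gripper_width: 0.0874
gripper_force: 0.0
```

Emit:
drive_tool(
  rows=[
    {"fingers":-1,"x":0,"y":0,"z":0,"spin":0},
    {"fingers":-1,"x":0,"y":0,"z":0,"spin":0},
    {"fingers":-1,"x":0,"y":0,"z":0,"spin":0},
    {"fingers":-1,"x":0,"y":0,"z":0,"spin":0},
    {"fingers":-1,"x":0,"y":0,"z":0,"spin":0},
    {"fingers":-1,"x":0,"y":0,"z":-0.06,"spin":0},
    {"fingers":-1,"x":0,"y":0,"z":-0.12,"spin":0},
    {"fingers":-1,"x":0,"y":0,"z":-0.165,"spin":0},
    {"fingers":-1,"x":0,"y":0,"z":-0.165,"spin":0},
    {"fingers":-1,"x":0,"y":0,"z":-0.165,"spin":0},
  ],
  newtons=3,
)

```text
time_s: 24.98
tcp_pos: [0.4548, 0.3039, 0.1966]
eef_rot: [179.9, -0.1, -107.3]
contact_force: [-0.1, 0.3, -2.0]
gripper_width: 0.0618
gripper_force: 3.0
```

```bash
python3 - <<'E'
from h import *
c=snap('side','side11.png'); st=sensors.get_state(); print(st['tcp_pos'],st['contact_force'],st['gripper_width'])
P=st['tcp_pos']; 
print('mouth',proj(c,P+[0,0,.01]),'base',proj(c,P+[0,0,-.07]),'if horiz base',proj(c,P+np.array([-.3,-.954,0])*.07))
u,v=map(int,proj(c,P+[0,0,-.03])); g=c['pixels'].min(2); print(u,v)
for y in range(v-30,v+45,3): print(y,' '.join('%3d'%g[y,x] for x in range(u-34,u+40,3)))
E
```

```text
[0.45471153 0.30367087 0.19602252] [ 0.53968284 -0.27775015 -2.15718254] 0.06198502927689346
mouth (np.float64(218.7984914893047), np.float64(267.16041142245535)) base (np.float64(223.15457557874765), np.float64(290.06514308154533)) if horiz base (np.float64(246.54842802847998), np.float64(256.4872196605921))
221 278
248  91  63  57  82  63  56  55  54  57  56  56  56  55  55  54  65  62 115 208 164 119  83 107 109 109
251 109 109  68  58  55  54  54  54  55  72  55  53  54  54  58  64  59  91 130 126 108  99 110 111 110
254 145 114 141  90  70  62  60  56  53  67  58  59  67  99 110  51  47  45  63 100 104 111 127 135 134
257 162 149 117 149 167 144  98  63  77  70 134 152 144  97  48  54  52  45  47  46  52 151 158 159 158
260 153 162 153 189 215 211 156  66  55  69 132  76  47  48  50  56  51  47  45  52  59  56 158 159 160
263 164 167 217 215 213 204 146 149  77  63  68  48  54  65  66  66  65  65  47  50  47  47 149 158 160
266 157 198 214 211 192 193 200  86  65  65  67  65  66  66  65  66  66  66  65  64  49  92 164 161 159
269 211 202 190 158 188 212 163  68  65  67  66  66  
[... 1118 characters left out ...]
 159 203 214 168 163 164 164 165 168 162 161 159 160 161 161 161 161 163 161
305 154 157 155 157 158 159 159 157 212 168 163 159 163 158 159 158 160 159 158 160 159 160 159 160 161
308 154 156 154 158 157 159 157 157 165 172 162 158 158 157 158 159 158 159 159 159 158 158 159 160 162
311 156 156 156 158 157 158 159 158 158 157 160 158 157 158 158 158 157 157 157 157 158 159 161 161 161
314 157 157 157 157 157 158 157 158 159 158 157 158 158 158 158 157 156 156 157 158 158 159 160 159 161
317 158 157 157 158 157 160 157 158 158 157 158 158 158 158 157 158 156 157 158 159 159 159 161 159 160
320 157 155 156 157 157 160 159 158 157 156 158 158 156 158 157 158 158 156 159 158 159 159 160 159 159
```

It hangs mouth-up, with the base at the expected rows. I'll carry it to the -y end.

Emit:
drive_tool(
  rows=[
    {"fingers":-1,"x":0,"y":0,"z":-0.02,"spin":0},
    {"fingers":-1,"x":0.04,"y":-0.0167,"z":-0.03,"spin":0},
    {"fingers":-1,"x":0.09,"y":-0.0375,"z":-0.03,"spin":0},
    {"fingers":-1,"x":0.14,"y":-0.058,"z":-0.03,"spin":0},
    {"fingers":-1,"x":0.19,"y":-0.079,"z":-0.03,"spin":0},
    {"fingers":-1,"x":0.24,"y":-0.1,"z":-0.03,"spin":0},
    {"fingers":-1,"x":0.29,"y":-0.121,"z":-0.03,"spin":0},
    {"fingers":-1,"x":0.34,"y":-0.142,"z":-0.03,"spin":0},
    {"fingers":-1,"x":0.39,"y":-0.162,"z":-0.03,"spin":0},
    {"fingers":-1,"x":0.44,"y":-0.183,"z":-0.03,"spin":0},
  ],
  newtons=12,
)

```text
time_s: 26.28
tcp_pos: [0.4985, -0.1718, 0.2258]
eef_rot: [179.8, -0.0, -107.3]
contact_force: [1.3, -0.2, -1.6]
gripper_width: 0.0618
gripper_force: 12.0
```

Emit:
drive_tool(
  rows=[
    {"fingers":-1,"x":0.04,"y":-0.017,"z":0,"spin":-0.03},
    {"fingers":-1,"x":0.08,"y":-0.033,"z":0,"spin":-0.07},
    {"fingers":-1,"x":0.12,"y":-0.05,"z":0,"spin":-0.12},
    {"fingers":-1,"x":0.15,"y":-0.062,"z":0,"spin":-0.16},
    {"fingers":-1,"x":0.169,"y":-0.07,"z":0,"spin":-0.188},
    {"fingers":-1,"x":0.169,"y":-0.07,"z":0,"spin":-0.188},
    {"fingers":-1,"x":0.169,"y":-0.07,"z":0,"spin":-0.188},
    {"fingers":-1,"x":0.169,"y":-0.07,"z":0,"spin":-0.188},
  ],
)

```text
time_s: 27.28
tcp_pos: [0.5158, -0.3514, 0.2271]
eef_rot: [180.0, 0.0, -96.5]
contact_force: [0.8, -0.5, -1.7]
gripper_width: 0.0619
gripper_force: 12.0
```

```bash
python3 - <<'E'
from h import *
st=sensors.get_state(); print(st['tcp_pos'],st['eef_rot'][2],st['gripper_width'])
go(.5157,-.3532,.115,-96.5)
t=snap('top','top12.png'); c=snap('side','side12.png')
# cup1 rim check in top (mouth z .12)
g=t['pixels'].min(2); m=(g[140:240,300:360]>195).astype(np.uint8)
n,l,s,ct=cv2.connectedComponentsWithStats(m)
for i in range(1,n):
    if s[i,4]>15: print(s[i,:]+[300,140,0,0,0])
print('expect',proj(t,[.5435,-.112,.12]))
E
```

```text
[ 0.51580022 -0.35143364  0.22711209] -96.49979442420732 0.06185848485609436
shift [ 0.0018 -0.0002  0.1121] spin 0.0 yaw0 -96.5 j6 9.9
[358 197   2  19  19]
expect (np.float64(320.8432005667074), np.float64(189.37518639567153))
```

Emit:
drive_tool(
  rows=[
    {"fingers":-1,"x":0.001,"y":0,"z":0.04,"spin":0},
    {"fingers":-1,"x":0.001,"y":0,"z":0.08,"spin":0},
    {"fingers":-1,"x":0.001,"y":0,"z":0.1,"spin":0},
    {"fingers":-1,"x":0.001,"y":0,"z":0.109,"spin":0},
    {"fingers":-1,"x":0.001,"y":0,"z":0.112,"spin":0},
    {"fingers":-1,"x":0.001,"y":0,"z":0.112,"spin":0},
  ],
)

```text
time_s: 28.12
tcp_pos: [0.5157, -0.353, 0.1169]
eef_rot: [180.0, -0.0, -96.5]
contact_force: [-3.1, 2.9, 7.2]
gripper_width: 0.0624
gripper_force: 12.0
```

Emit:
drive_tool(
  rows=[
    {"fingers":-1,"x":0,"y":0,"z":0.001,"spin":0},
    {"fingers":-1,"x":0,"y":0,"z":0.002,"spin":0},
    {"fingers":-1,"x":0,"y":0,"z":0.003,"spin":0},
  ],
)

```text
time_s: 28.5
tcp_pos: [0.5161, -0.3533, 0.1146]
eef_rot: [-179.9, -0.0, -96.5]
contact_force: [-2.8, 0.9, 7.3]
gripper_width: 0.0621
gripper_force: 12.0
```

Emit:
drive_tool(
  rows=[
    {"fingers":-1,"x":0,"y":0,"z":0.001,"spin":0},
    {"fingers":-1,"x":0,"y":0,"z":0.001,"spin":0},
  ],
)

```text
time_s: 28.75
tcp_pos: [0.5163, -0.3534, 0.1137]
eef_rot: [-179.9, -0.1, -96.5]
contact_force: [-2.7, 1.9, 7.7]
gripper_width: 0.062
gripper_force: 12.0
```

Emit:
drive_tool(
  rows=[
    {"fingers":-1,"x":0,"y":0,"z":-0.002,"spin":0},
    {"fingers":-1,"x":0,"y":0,"z":-0.002,"spin":0},
    {"fingers":1,"x":0,"y":0,"z":-0.002,"spin":0},
    {"fingers":1,"x":0,"y":0,"z":-0.002,"spin":0},
    {"fingers":1,"x":0,"y":0,"z":-0.002,"spin":0},
    {"fingers":1,"x":0,"y":0,"z":-0.03,"spin":0},
    {"fingers":1,"x":0,"y":0,"z":-0.07,"spin":0},
    {"fingers":1,"x":0,"y":0,"z":-0.12,"spin":0},
    {"fingers":1,"x":0,"y":0,"z":-0.12,"spin":0},
  ],
  newtons=3,
)

```text
time_s: 29.88
tcp_pos: [0.5179, -0.3544, 0.2364]
eef_rot: [-179.6, -0.2, -96.5]
contact_force: [0.8, 0.4, -0.5]
gripper_width: 0.0876
gripper_force: 0.0
```

Emit:
drive_tool(
  rows=[
    {"fingers":1,"x":-0.05,"y":0,"z":0,"spin":0},
    {"fingers":1,"x":-0.1,"y":0,"z":0,"spin":0},
    {"fingers":1,"x":-0.15,"y":0,"z":0,"spin":0},
    {"fingers":1,"x":-0.2,"y":0,"z":0,"spin":0},
    {"fingers":1,"x":-0.25,"y":0,"z":0,"spin":0},
    {"fingers":1,"x":-0.3,"y":0,"z":0,"spin":0},
    {"fingers":1,"x":-0.35,"y":0,"z":0,"spin":0},
    {"fingers":1,"x":-0.4,"y":0,"z":0,"spin":0},
    {"fingers":1,"x":-0.45,"y":0,"z":0,"spin":0},
    {"fingers":1,"x":-0.45,"y":0,"z":0,"spin":0},
  ],
)

```text
time_s: 31.12
tcp_pos: [0.5671, 0.0968, 0.2307]
eef_rot: [180.0, -0.0, -96.3]
contact_force: [-0.7, -0.1, -0.2]
gripper_width: 0.0876
gripper_force: 0.0
```

```bash
python3 - <<'E'
from h import *
st=sensors.get_state(); print(st['tcp_pos'],st['eef_rot'][2],st['joints'].round(0))
t=snap('top','top13.png'); c=snap('side','side13.png')
for q,n in((t,'top'),(c,'side')):
    g=q['pixels'].min(2)
    for k,P in(('cup1',[.5435,-.112,.12]),('cup2',[.516,-.3534,.12])):
        u,v=map(int,proj(q,P)); m=(g[v-25:v+25,u-25:u+25]>195).astype(np.uint8)
        nn,l,s,ct=cv2.connectedComponentsWithStats(m)
        if nn<2: print(n,k,'none',u,v); continue
        i=1+s[1:,4].argmax(); cn=cv2.findContours((l==i).astype(np.uint8),0,2)[0][0]
        r_=cv2.minAreaRect(cn); ce=(r_[0][0]+u-25,r_[0][1]+v-25)
        print(n,k,r_,'exp',u,v,'world',onz(q,*ce,.12).round(4))
old=np.load('pics/side10.npy',allow_pickle=True).item()['pixels']
for n,P in(('gL',[.595,.218,.044]),('gR',[.609,.092,.044])):
    for q,w in((t,'top'),(c,'side')):
        u,v=map(int,proj(q,P)); g=q['pixels'].max(2)[v-25:v+25,u-25:u+25]
        m=((g<70)).astype(np.uint8); nn,l,s,ct=cv2.connectedComponentsWithStats(m)
        print(n,w,(u,v),[(s[i,4],(ct[i]+[u-25,v-25]).round(1).tolist(),onz(q,*(ct[i]+[u-25,v-25]),.044).round(4)[:2].tolist()) for i in range(1,nn) if 4<s[i,4]<40])
E
```

```text
[0.56710574 0.09680564 0.23065399] -96.3341271158384 [ 29.  12. -13.  -0. -65. -35.]
top cup1 ((33.5, 25.5), (23.0, 23.0), 0.0) exp 320 189 world [ 0.541  -0.1341  0.12  ]
top cup2 ((21.5, 26.0), (22.0, 23.0), 90.0) exp 404 190 world [ 0.5164 -0.3422  0.12  ]
side cup1 ((23.028091430664062, 39.95505905151367), (19.71596336364746, 11.12997817993164), 32.0053825378418) exp 301 187 world [ 0.5086 -0.0548  0.12  ]
side cup2 ((15.5, 42.5), (13.0, 13.0), 90.0) exp 354 151 world [ 0.4921 -0.2618  0.12  ]
gL top (213, 188) [(np.int32(5), [224.0, 187.0], [0.5981, 0.1859]), (np.int32(24), [214.0, 189.3], [0.5939, 0.2175])]
gL side (211, 264) [(np.int32(11), [211.6, 265.1], [0.5938, 0.219])]
gR top (253, 180) [(np.int32(21), [254.0, 181.0], [0.6081, 0.0913])]
gR side (240, 235) [(np.int32(7), [239.6, 236.1], [0.6087, 0.0943])]
```

The cups stand in the crate at local y of about +0.099 and -0.111. Both gears are still at (0.608, 0.093) and (0.594, 0.218). I'll put the gears side by side over the block, at local (±0.045, -0.006), starting with gear R.

Emit:
drive_tool(
  rows=[
    {"fingers":0.2,"x":0,"y":-0.042,"z":0.03,"spin":0},
    {"fingers":0.2,"x":0,"y":-0.042,"z":0.08,"spin":0},
    {"fingers":0.2,"x":0,"y":-0.042,"z":0.13,"spin":0},
    {"fingers":0.2,"x":0,"y":-0.042,"z":0.17,"spin":0},
    {"fingers":0.2,"x":0,"y":-0.042,"z":0.188,"spin":0},
    {"fingers":0.2,"x":0,"y":-0.042,"z":0.188,"spin":0},
    {"fingers":-1,"x":0,"y":-0.042,"z":0.188,"spin":0},
    {"fingers":-1,"x":0,"y":-0.042,"z":0.188,"spin":0},
    {"fingers":-1,"x":0,"y":-0.042,"z":0.188,"spin":0},
    {"fingers":-1,"x":0,"y":-0.042,"z":0.188,"spin":0},
  ],
  newtons=35,
)

```text
time_s: 32.48
tcp_pos: [0.6092, 0.0894, 0.0451]
eef_rot: [-179.9, 0.0, -96.5]
contact_force: [-2.1, -0.1, 6.7]
gripper_width: 0.0332
gripper_force: 35.0
```

```bash
python3 - <<'E'
from h import *
st=sensors.get_state(); print(st['tcp_pos'],st['eef_rot'][2],st['gripper_width'])
# crate moved? sub-pixel shift of far-corner patches top0->top13
a=np.load('pics/top0.npy',allow_pickle=True).item()['pixels']; b=np.load('pics/top13.npy',allow_pickle=True).item()['pixels']
for n,(u,v) in dict(NR=(417,158),NL=(306,156),SL=(304,229)).items():
    A=a[v-12:v+13,u-12:u+13]; B=b[v-20:v+21,u-20:u+21]
    q=cv2.matchTemplate(B,A,cv2.TM_CCOEFF_NORMED); _,mx,_,p=cv2.minMaxLoc(q); print(n,mx,p[0]-8,p[1]-8)
E
```

```text
[0.60919672 0.0893998  0.04508956] -96.50532225247805 0.03316501693103664
NR 0.9935585260391235 0 0
NL 0.9913895130157471 0 0
SL 0.9912636876106262 0 0
```

Emit:
drive_tool(
  rows=[
    {"fingers":-1,"x":0,"y":0,"z":-0.05,"spin":0},
    {"fingers":-1,"x":0,"y":0,"z":-0.11,"spin":0},
    {"fingers":-1,"x":0.03,"y":0,"z":-0.17,"spin":0},
    {"fingers":-1,"x":0.08,"y":0,"z":-0.18,"spin":0},
    {"fingers":-1,"x":0.13,"y":-0.001,"z":-0.18,"spin":0},
    {"fingers":-1,"x":0.18,"y":-0.001,"z":-0.18,"spin":0},
    {"fingers":-1,"x":0.23,"y":-0.002,"z":-0.18,"spin":0},
    {"fingers":-1,"x":0.28,"y":-0.002,"z":-0.18,"spin":0},
    {"fingers":-1,"x":0.334,"y":-0.002,"z":-0.18,"spin":0},
    {"fingers":-1,"x":0.334,"y":-0.002,"z":-0.18,"spin":0},
  ],
)

```text
time_s: 33.72
tcp_pos: [0.5712, -0.246, 0.2229]
eef_rot: [179.9, 0.0, -96.8]
contact_force: [-0.3, 0.5, -3.4]
gripper_width: 0.0331
gripper_force: 35.0
```

Emit:
drive_tool(
  rows=[
    {"fingers":-1,"x":0,"y":0,"z":0.03,"spin":0},
    {"fingers":-1,"x":0,"y":0,"z":0.07,"spin":0},
    {"fingers":-1,"x":0,"y":0,"z":0.1,"spin":0},
    {"fingers":-1,"x":0,"y":0,"z":0.12,"spin":0},
    {"fingers":-1,"x":0,"y":0,"z":0.132,"spin":0},
    {"fingers":-1,"x":0,"y":0,"z":0.132,"spin":0},
  ],
)

```text
time_s: 34.48
tcp_pos: [0.5723, -0.2426, 0.0909]
eef_rot: [179.9, 0.0, -96.5]
contact_force: [0.5, -0.9, -3.8]
gripper_width: 0.0333
gripper_force: 35.0
```

Emit:
drive_tool(
  rows=[
    {"fingers":-1,"x":0,"y":0,"z":0.002,"spin":0},
    {"fingers":-1,"x":0,"y":0,"z":0.004,"spin":0},
    {"fingers":-1,"x":0,"y":0,"z":0.0055,"spin":0},
    {"fingers":-1,"x":0,"y":0,"z":0.0055,"spin":0},
  ],
)

```text
time_s: 34.98
tcp_pos: [0.5727, -0.243, 0.0862]
eef_rot: [-180.0, 0.0, -96.5]
contact_force: [-0.3, -0.5, -3.6]
gripper_width: 0.0328
gripper_force: 35.0
```

Emit:
drive_tool(
  rows=[
    {"fingers":0.1,"x":0,"y":0,"z":0.0,"spin":0},
    {"fingers":0.1,"x":0,"y":0,"z":0.0,"spin":0},
    {"fingers":0.1,"x":0,"y":0,"z":0.0,"spin":0},
    {"fingers":0.1,"x":0,"y":0,"z":-0.03,"spin":0},
    {"fingers":0.1,"x":0,"y":0,"z":-0.08,"spin":0},
    {"fingers":0.1,"x":0,"y":0,"z":-0.14,"spin":0},
    {"fingers":0.1,"x":0,"y":0,"z":-0.14,"spin":0},
  ],
)

```text
time_s: 35.85
tcp_pos: [0.5755, -0.2438, 0.2323]
eef_rot: [-179.4, -0.1, -96.5]
contact_force: [0.3, -0.0, -1.2]
gripper_width: 0.0485
gripper_force: 0.0
```

Emit:
drive_tool(
  rows=[
    {"fingers":0.2,"x":-0.06,"y":0.0,"z":0,"spin":0},
    {"fingers":0.2,"x":-0.12,"y":0.0,"z":0,"spin":0},
    {"fingers":0.2,"x":-0.18,"y":0.0,"z":0,"spin":0},
    {"fingers":0.2,"x":-0.24,"y":0.0,"z":0,"spin":0},
    {"fingers":0.2,"x":-0.3,"y":0.0,"z":0,"spin":0},
    {"fingers":0.2,"x":-0.35,"y":0.0,"z":0,"spin":0},
    {"fingers":0.2,"x":-0.38,"y":0.0,"z":0,"spin":0},
    {"fingers":0.2,"x":-0.38,"y":0.0,"z":0,"spin":0},
  ],
)

```text
time_s: 36.85
tcp_pos: [0.6159, 0.1367, 0.2253]
eef_rot: [180.0, -0.0, -96.4]
contact_force: [-0.7, -0.8, -0.2]
gripper_width: 0.0523
gripper_force: 0.0
```

```bash
python3 - <<'E'
from h import *
t=snap('top','top14.png'); c=snap('side','side14.png')
for n,P in(('gL',[.594,.2185,.044]),('gCrate',[.572,-.243,.084])):
    for q,w in((t,'top'),(c,'side')):
        u,v=map(int,proj(q,P)); g=q['pixels'].max(2)[v-25:v+25,u-25:u+25]
        m=((g<70)).astype(np.uint8); nn,l,s,ct=cv2.connectedComponentsWithStats(m)
        print(n,w,(u,v),[(s[i,4],(ct[i]+[u-25,v-25]).round(1).tolist(),onz(q,*(ct[i]+[u-25,v-25]),P[2]).round(4)[:2].tolist()) for i in range(1,nn) if 4<s[i,4]<60])
go(.594,.2185,.042,-16.5)
E
```

```text
gL top (213, 189) []
gL side (211, 264) [(np.int32(11), [211.6, 265.1], [0.5938, 0.219])]
gCrate top (363, 178) [(np.int32(24), [362.7, 179.0], [0.5719, -0.2406])]
gCrate side (319, 171) []
shift [-0.081   0.0309  0.1835] spin -1.3961 yaw0 -96.49 j6 -36.5
```

Gear R is placed and gear L hasn't moved. I'll pick gear L with the fingers turned away from the hammer head.

Emit:
drive_tool(
  rows=[
    {"fingers":0.2,"x":-0.02,"y":0.008,"z":0,"spin":-0.17},
    {"fingers":0.2,"x":-0.04,"y":0.016,"z":0,"spin":-0.34},
    {"fingers":0.2,"x":-0.06,"y":0.024,"z":0,"spin":-0.51},
    {"fingers":0.2,"x":-0.081,"y":0.031,"z":0,"spin":-0.68},
    {"fingers":0.2,"x":-0.081,"y":0.031,"z":0,"spin":-0.85},
    {"fingers":0.2,"x":-0.081,"y":0.031,"z":0,"spin":-1.02},
    {"fingers":0.2,"x":-0.081,"y":0.031,"z":0,"spin":-1.19},
    {"fingers":0.2,"x":-0.081,"y":0.031,"z":0,"spin":-1.36},
    {"fingers":0.2,"x":-0.081,"y":0.031,"z":0.03,"spin":-1.396},
    {"fingers":0.2,"x":-0.081,"y":0.031,"z":0.06,"spin":-1.396},
  ],
)

```text
time_s: 38.2
tcp_pos: [0.5946, 0.2172, 0.1658]
eef_rot: [-179.9, -0.0, -16.6]
contact_force: [0.6, 0.9, -0.8]
gripper_width: 0.0526
gripper_force: 0.0
```

```bash
python3 - <<'E'
from h import *
go(.594,.2187,.044,-16.5)
c=snap('side','side15.png')
P=[.594,.2185,.044]; u,v=map(int,proj(c,P)); g=c['pixels'].max(2)[v-25:v+25,u-25:u+25]
nn,l,s,ct=cv2.connectedComponentsWithStats((g<70).astype(np.uint8)); print([(s[i,4],(ct[i]+[u-25,v-25]).round(1).tolist()) for i in range(1,nn)])
E
```

```text
shift [-0.0011 -0.0011  0.1218] spin -0.0019 yaw0 -16.61 j6 35.7
[(np.int32(11), [211.6, 265.1])]
```

Emit:
drive_tool(
  rows=[
    {"fingers":0.2,"x":-0.001,"y":-0.001,"z":0.04,"spin":0},
    {"fingers":0.2,"x":-0.001,"y":-0.001,"z":0.08,"spin":0},
    {"fingers":0.2,"x":-0.001,"y":-0.001,"z":0.11,"spin":0},
    {"fingers":0.2,"x":-0.001,"y":-0.001,"z":0.122,"spin":0},
    {"fingers":0.2,"x":-0.001,"y":-0.001,"z":0.122,"spin":0},
    {"fingers":-1,"x":-0.001,"y":-0.001,"z":0.122,"spin":0},
    {"fingers":-1,"x":-0.001,"y":-0.001,"z":0.122,"spin":0},
    {"fingers":-1,"x":-0.001,"y":-0.001,"z":0.122,"spin":0},
    {"fingers":-1,"x":-0.001,"y":-0.001,"z":0.122,"spin":0},
  ],
)

```text
time_s: 39.38
tcp_pos: [0.594, 0.2196, 0.0453]
eef_rot: [-180.0, -0.0, -16.5]
contact_force: [-1.9, -2.4, 6.9]
gripper_width: 0.0333
gripper_force: 35.0
```

Emit:
drive_tool(
  rows=[
    {"fingers":-1,"x":0,"y":0,"z":-0.03,"spin":0},
    {"fingers":-1,"x":0,"y":0,"z":-0.07,"spin":0},
    {"fingers":-1,"x":0,"y":0,"z":-0.12,"spin":0},
    {"fingers":-1,"x":0,"y":0,"z":-0.17,"spin":0},
    {"fingers":-1,"x":0,"y":0,"z":-0.19,"spin":0},
  ],
)

```text
time_s: 40.0
tcp_pos: [0.5943, 0.2204, 0.2376]
eef_rot: [-179.8, -0.2, -16.5]
contact_force: [0.6, 0.3, -4.0]
gripper_width: 0.0332
gripper_force: 35.0
```

```bash
python3 - <<'E'
from h import *
st=sensors.get_state(); print(st['tcp_pos'],st['contact_force'],st['gripper_width'])
go(.4841,-.2329,.22,-96.5)
E
```

```text
[0.59434544 0.22043488 0.23755761] [ 0.59471693  0.31163719 -3.95805472] 0.033230219670607256
shift [0.0233 0.466  0.0159] spin 1.3956 yaw0 -16.54 j6 35.5
```

Emit:
drive_tool(
  rows=[
    {"fingers":-1,"x":0.002,"y":0.04,"z":0,"spin":0.14},
    {"fingers":-1,"x":0.004,"y":0.085,"z":0,"spin":0.28},
    {"fingers":-1,"x":0.007,"y":0.13,"z":0,"spin":0.42},
    {"fingers":-1,"x":0.009,"y":0.175,"z":0,"spin":0.56},
    {"fingers":-1,"x":0.011,"y":0.22,"z":0,"spin":0.7},
    {"fingers":-1,"x":0.013,"y":0.265,"z":0,"spin":0.84},
    {"fingers":-1,"x":0.016,"y":0.31,"z":0,"spin":0.98},
    {"fingers":-1,"x":0.018,"y":0.36,"z":0,"spin":1.12},
    {"fingers":-1,"x":0.02,"y":0.41,"z":0,"spin":1.26},
    {"fingers":-1,"x":0.023,"y":0.466,"z":0,"spin":1.396},
  ],
)

```text
time_s: 41.25
tcp_pos: [0.4822, -0.2343, 0.2339]
eef_rot: [-180.0, 0.0, -96.8]
contact_force: [1.1, -0.2, -2.6]
gripper_width: 0.0336
gripper_force: 35.0
```

Emit:
drive_tool(
  rows=[
    {"fingers":-1,"x":0,"y":0,"z":0,"spin":0},
    {"fingers":-1,"x":0,"y":0,"z":0,"spin":0},
  ],
)

```text
time_s: 41.5
tcp_pos: [0.4825, -0.2335, 0.2337]
eef_rot: [180.0, 0.0, -96.6]
contact_force: [-0.2, 0.7, -4.3]
gripper_width: 0.0328
gripper_force: 35.0
```

```bash
python3 - <<'E'
from h import *
st=sensors.get_state(); print(st['tcp_pos'],st['contact_force'],st['gripper_width'])
go(.4841,-.2329,.092,-96.5)
E
```

```text
[ 0.48251329 -0.2334674   0.23367035] [-0.16533306  0.71488583 -4.33622882] 0.03282782593196532
shift [-0.0007 -0.0016  0.1417] spin -0.0013 yaw0 -96.58 j6 -1.7
```

Emit:
drive_tool(
  rows=[
    {"fingers":-1,"x":0,"y":-0.0015,"z":0.04,"spin":0},
    {"fingers":-1,"x":0,"y":-0.0015,"z":0.08,"spin":0},
    {"fingers":-1,"x":0,"y":-0.0015,"z":0.115,"spin":0},
    {"fingers":-1,"x":0,"y":-0.0015,"z":0.135,"spin":0},
    {"fingers":-1,"x":0,"y":-0.0015,"z":0.144,"spin":0},
    {"fingers":-1,"x":0,"y":-0.0015,"z":0.147,"spin":0},
    {"fingers":-1,"x":0,"y":-0.0015,"z":0.1475,"spin":0},
    {"fingers":-1,"x":0,"y":-0.0015,"z":0.1475,"spin":0},
  ],
)

```text
time_s: 42.5
tcp_pos: [0.485, -0.2336, 0.0874]
eef_rot: [-179.9, -0.0, -96.5]
contact_force: [-0.4, -0.3, -4.0]
gripper_width: 0.0332
gripper_force: 35.0
```

Emit:
drive_tool(
  rows=[
    {"fingers":0.1,"x":0,"y":0,"z":0,"spin":0},
    {"fingers":0.1,"x":0,"y":0,"z":0,"spin":0},
    {"fingers":0.1,"x":0,"y":0,"z":0,"spin":0},
    {"fingers":0.1,"x":0,"y":0,"z":-0.03,"spin":0},
    {"fingers":0.1,"x":0,"y":0,"z":-0.08,"spin":0},
    {"fingers":0.1,"x":0,"y":0,"z":-0.14,"spin":0},
    {"fingers":0.1,"x":0,"y":0,"z":-0.16,"spin":0},
  ],
)

```text
time_s: 43.38
tcp_pos: [0.4861, -0.2342, 0.251]
eef_rot: [-179.6, -0.0, -96.5]
contact_force: [-0.6, -0.3, -1.0]
gripper_width: 0.0486
gripper_force: 0.0
```

Emit:
drive_tool(
  rows=[
    {"fingers":0.1,"x":-0.06,"y":0,"z":0,"spin":0},
    {"fingers":0.1,"x":-0.12,"y":0,"z":0,"spin":0},
    {"fingers":0.1,"x":-0.18,"y":0,"z":0,"spin":0},
    {"fingers":0.1,"x":-0.24,"y":0,"z":0,"spin":0},
    {"fingers":0.1,"x":-0.3,"y":0,"z":0,"spin":0},
    {"fingers":0.1,"x":-0.35,"y":0,"z":0,"spin":0},
    {"fingers":0.1,"x":-0.4,"y":0,"z":0,"spin":0},
    {"fingers":0.1,"x":-0.45,"y":0,"z":0,"spin":0},
    {"fingers":0.1,"x":-0.5,"y":0,"z":0,"spin":0},
    {"fingers":0.1,"x":-0.5,"y":0,"z":0,"spin":0},
  ],
)

```text
time_s: 44.62
tcp_pos: [0.5415, 0.2661, 0.2459]
eef_rot: [180.0, -0.0, -96.4]
contact_force: [0.3, -0.6, 0.1]
gripper_width: 0.0482
gripper_force: 0.0
```

```bash
python3 - <<'E'
from h import *
c=snap('side','side16.png'); t=snap('top','top16.png')
a=np.load('pics/top0.npy',allow_pickle=True).item()['pixels']; b=t['pixels']
for n,(u,v) in dict(NR=(417,158),NL=(306,156),SL=(304,229),SR=(419,230),ham=(214,176),tin=(283,135),wr=(326,107)).items():
    A=a[v-12:v+13,u-12:u+13]; B=b[v-20:v+21,u-20:u+21]
    q=cv2.matchTemplate(B,A,cv2.TM_CCOEFF_NORMED); _,mx,_,p=cv2.minMaxLoc(q); print(n,round(mx,3),p[0]-8,p[1]-8)
x=cv2.resize(c['pixels'][60:360,130:530][:,:,::-1],(533,400),interpolation=2)[:,:400]; y=cv2.resize(b[90:290,190:440][:,:,::-1],(400,320),interpolation=2)
cv2.imwrite('pics/s16.png',np.hstack([x,cv2.copyMakeBorder(y,0,80,0,0,0)]))
E
```

```text
NR 0.994 0 0
NL 0.991 0 0
SL 0.984 0 0
SR 0.828 0 0
ham 0.783 0 0
tin 1.0 0 0
wr 1.0 0 0
```

View pics/s16.png

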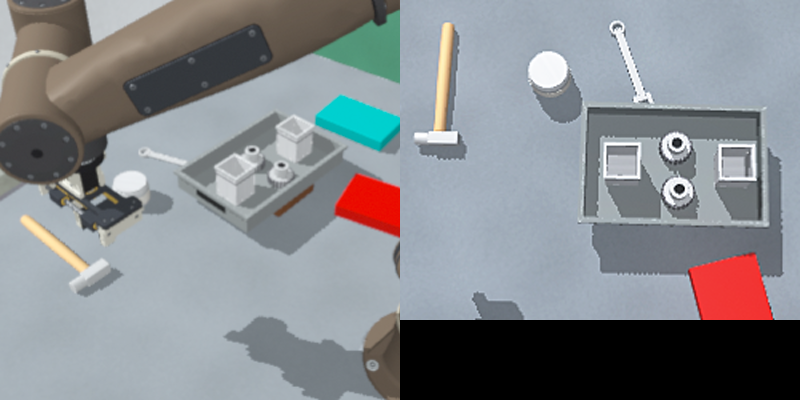

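The final view shows both cups mouth-up at opposite ends of the crate, at (621,160) and (736,162). Both gears are flat on the floor between them, at (676,147) and (678,192). The crate, hammer, tin and wrench match the first image with no shift, and no gears are left on the bench.

```bash
python3 -c "
from plant import r
print(r.close_job())"
```

```text
the job is handed in; nothing more can be done
None
```

Job handed in: both cups stand mouth-up towards opposite ends of the crate, the two gears present lie flat on its floor over the block, and the last camera check showed the crate, grease tin, hammer and wrench unmoved.

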